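Hold the 22 mm drive punch up to the desk microscope

ROBOT

A 6-joint arm with a two-finger parallel gripper is mounted at the origin on the work surface. World frame = base frame: x ahead of the robot, y to its left, z up, the work surface at z = 0. Lengths are in m, angles in rad, forces in N, time in s.
With the tool pointing down it reaches from about 0.225 to 0.875 m from the base axis. Payload 3.4 kg.
Tool frame: the origin (TCP) lies at the very end of the fingers, on their centre line; the grasp point (between the pads) lies behind it (manip.grasp_offset is the z of the grasp point in the tool frame, in m); z points along the fingers, y is the line along which they close (so a half turn about z gives the same grasp; the last joint's range is limited). The gripper opens to 85 mm and grips with 20 to 120 N. Pads are 22 mm wide; open, the fingers measure 114 mm over their backs; the gripper's body (76 mm by 85 mm) begins 54 mm behind the grasp point. The pads swing forward as they close: fully open they stand 13 mm farther back than shut.
Start: joints at [-0.121, 0.276, 1.505, -0, 1.361, -0.121], TCP at [0.575, -0, 0.231] pointing down, gripper open.
Joint ranges: [-2.89, 2.89], [-0.75, 2.08], [0.22, 2.7], [-1.18, 4.32], [0.11, 2.71], [-2.7, 2.7]. Speed limits (rad/s): [2.57, 2.57, 3.14, 3.14, 3.14, 3.14].

INTERFACE

Orientations are given as a unit quaternion [w, x, y, z].
In Python, from rig import manip gives the robot as it stands.
- The arm moves only by the shell command python3 -m pendant 'ROWS' [FORCE]. ROWS is JSON, a list of rows, each an object of numbers: "dx", "dy", "dz": the shift along the tool's x, y, z in m; "rx", "ry", "rz": the turn, a rotation vector about the tool's x, y, z in degrees; "hand": the finger opening in m, from 0 to 0.0854. In form: [{"dx": .., "dy": .., "dz": .., "rx": .., "ry": .., "rz": .., "hand": ..}, ...]. A call has 1 to 12 rows; each row shifts and turns the commanded pose from where the row before left it, along the tool's axes as they then stand; what a row does not reach is not made up. A row lasts 1/12 s, in which the tool goes at most 41.7 mm and 7.16 degrees, less where a joint would pass 70% of its speed; a pose out of reach is approached as far as the arm can. A call is refused whole if a number of a shift passes 0.0417 or a number of a turn 7.16, either way. A call with a gripper value outside its range is refused whole. The fingers move at their own pace and stop on an object; FORCE is the grip in N (left out, the last holds). Time passes only in rows, so rows that do not move let the fingers close. It gives the time, the measured TCP pose, the force, the opening and the grip force at its end, in the units of the state.
- manip.get_state(): the state, without advancing time (a new reading comes with each control period).
- manip.get_image(name): name is "scene" or "side" or "wrist"; returns a dict with "frame" (420x560x3 uint8, red, green, blue), "fx", "fy", "cx", "cy" (pixels), "position" and "attitude" of the camera in the world; the wrist camera has in their place "mount" (4x4, takes a point from camera to tool coordinates, whose origin is the TCP and whose axes are the flange's). Camera axes: x right, y up, looking along -z (the intrinsics and any distortion apply to the point x, -y, -z); pixel columns grow to the right and rows downward; lengths in m; the calibration is good to about 2 mm. A picture is of the moment at which its call begins: read the wrist's pose just before it. There is no depth.
- manip.sign_off(): hands the job in; it is judged then, once.
The state is a dict: "clock": time; "qpos": joint angles; "qd": joint speeds; "effort": joint torques, N m; "position": TCP position; "ee_rot": TCP orientation; "contact_force": force on the tool from outside, world axes, zero at the start; "moment": the same for the moment, N m; "width": finger opening in m; "gripper_force": force on a finger pad.
Only numpy, scipy, OpenCV 4.12 (cv2) and the standard library are available. Lean on these libraries where they do the work, as an engineer would, in place of code of your own. Each camera call takes 0.05 s, during which the arm holds its last target. There are 200 camera calls.

TASK

Take the 22 mm hollow punch (the second widest of the four) out of the wooden rack by its round shank and hold it up in the air in front of the desk microscope for an edge check: cutting mouth facing straight into the lens, centred on the lens and about 50 mm from it, the shank in line with the microscope's barrel. Finish while still holding it steady there by the shank. Do not touch the microscope or its stand, and leave everything else on the bench where it is.

Things in the scene. Friction and masses are not known exactly. Their poses are not given: they have to be found in the camera images.
- punch_22: the wanted steel drive punch, lying level in one of the rack's notches (which varies), axis 42 mm above the bench; 125 mm long, 0.16 to 0.26 kg. Origin on its axis mid-shank, x towards the mouth. Plain round shank 16 mm thick from x = -35 to 33 mm, head 18 mm thick behind it to x = -50, cone from x = 33 to 47, hollow cutting cup 22 mm across from x = 47 to 75
- punch_22_mouth (a point): centre of the cutting mouth of the 22 mm punch, on its axis, 75 mm in front of the middle of the shank
- punch_10: look-alike punch with a 10 mm mouth, otherwise the same shank, head and length and the same axes; leave it in the rack
- punch_16: look-alike punch with a 16 mm mouth, otherwise the same; leave it in the rack
- punch_28: look-alike punch with a 28 mm mouth, otherwise the same; leave it in the rack
- rack: fixed beech rack 96 x 272 mm, 45 mm high; origin at the centre of its underside. Punches lie along its x, mouths to +x (away from the robot), at y = -96, -32, 32, 96 mm, mid-shank over x = 0. Two rails 10 mm thick at x = -27 and 27 mm leave 44 mm of shank free between them, 32 mm of air below the axis; notches 20 mm wide, open above
- stand: fixed stand of the microscope: grey base plate 150 x 100 x 10 mm, steel post 13 mm thick and 310 mm high, 45 mm along its x from the origin; a short arm at 269 mm height carries the microscope on the -x (robot's) side. Origin at the centre of the plate's underside
- microscope: desk microscope, black barrel 112 mm long and 29 to 41 mm thick, fixed to the stand at a slant: it looks 35 degrees below level, towards the robot's side. Origin at the centre of its lens face, 229 mm above the bench; x is the barrel's axis from the lens back and up into the barrel, so it looks along -x
- view_point (a point): the point on the microscope's axis 50 mm in front of the lens (200 mm above the bench), where the centre of the punch's mouth belongs
- awl: awl with a wooden handle, 147 mm long, 14 mm thick, lying on the robot's side of the rack; origin at the middle of the handle, x towards the point; bystander
- tape_roll: roll of tape lying flat, 90 mm across, 14 mm high; origin at the centre of its underside; bystander
- cutter: snap-off cutter lying flat, about 155 x 20 x 15 mm; origin at the underside of the handle's middle; bystander
- jar: closed amber jar of edge finish with a white cap, 58 mm across, 68 mm high, standing; origin at the centre of its underside; bystander
- tea_glass: empty tea glass, 72 mm across, 115 mm high, standing; origin at the centre of its underside; bystander
Not all that is in view belongs to the job. Leave any purple or turquoise look-alike of the punch_22 alone.

How it is judged:
By the outcome, as a careful person would: the job done as asked, in the order asked, and still so for the second after the job is handed in, while the arm keeps its last pose, push and grip.
It also fails if it takes over 45 s, if anything falls off the work surface, if the arm or the gripper's body presses on something with over 40 N, if the wrist force passes 120 N, or if a joint passes its speed limit or range.

## Working session

There is one attempt and no reset: what is moved stays moved. The work goes in short steps, Python scripts to look and compute and a shell command to move; the robot and the scene stay as the last step left them, time stands still between calls to the robot, and variables do not carry over. Pictures are saved under pics/ and viewed, at most 10 in all, crops included, and the job is handed in when it is done.

```bash
ls; mkdir -p pics; python3 - <<'E'
from rig import manip
import cv2,numpy as np
print(manip.get_state(), manip.grasp_offset)
for n in("scene","side","wrist"):
    d=manip.get_image(n); cv2.imwrite(f"pics/{n}0.png",d["frame"][:,:,::-1])
    print(n,{k:(np.round(v,4).tolist() if not isinstance(v,str) else v) for k,v in d.items() if k!="frame"})
E
```

```text
pics
{'clock': 0.0, 'qpos': array([-1.20979210e-01,  2.76608968e-01,  1.50617769e+00,  3.18407767e-05,
        1.36070879e+00, -1.20988018e-01]), 'qd': array([ 0.00027657, -0.00023418,  0.00029519,  0.00162584, -0.00050219,
       -0.000546  ]), 'effort': array([ 6.20495921e-04, -4.16768074e+01, -2.45808578e+01, -1.52056768e-04,
        1.11346930e-02,  1.69860516e-05]), 'position': array([5.74448122e-01, 8.50932149e-05, 2.30414007e-01]), 'ee_rot': array([-7.58610766e-04,  7.07105705e-01,  7.07107217e-01, -5.74372720e-04]), 'contact_force': array([-0.12999255, -0.10984742,  0.14823166]), 'moment': array([ 0.01091841, -0.05691853,  0.00784928]), 'gripper_force': 0.0, 'width': 0.08535906100243934} -0.0187
scene {'fx': 505.6852, 'fy': 505.6852, 'cx': 272.1932, 'cy': 217.9308, 'position': [1.3433, 0.5848, 1.2535], 'attitude': [0.4099, 0.1586, 0.3139, 0.8416]}
side {'fx': 454.9468, 'fy': 454.9468, 'cx': 277.5888, 'cy': 213.5339, 'position': [-0.154, 0.7819, 0.7676], 'attitude': [-0.3078, -0.1886, 0.4676, 0.8068]}
wrist {'fx': 335.5292, 'fy': 335.5292, 'cx': 280.2572, 'cy': 212.1851, 'mount': [[-0.0002, 0.9462, 0.3235, 0.083], [1.0, 0.0003, -0.0004, -0.0002], [-0.0004, 0.3235, -0.9462, -0.1421], [0.0, 0.0, 0.0, 1.0]]}
```

View pics/scene0.png

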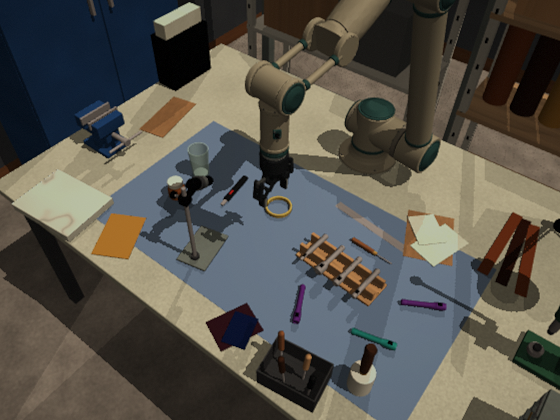

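View pics/side0.png

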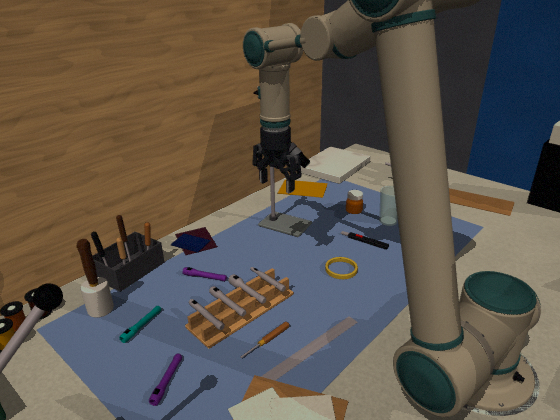

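View pics/wrist0.png

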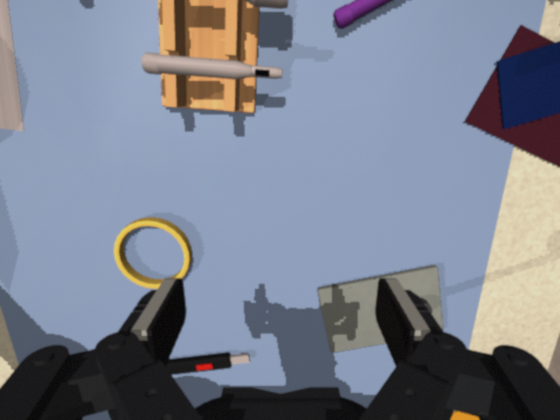

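The scene shows the rack at about (343,268), the stand plate at (203,248) with the microscope at (195,188). The gripper hides the microscope in the side view. In the wrist view the nearest punch at (212,68) has a narrow mouth. Next I enlarge the rack and the microscope.

```bash
cat > h.py <<'E'
from rig import manip
import numpy as np, cv2
from scipy.spatial.transform import Rotation as R
def rot(q): return R.from_quat(np.roll(q,-1))
def cam(n):
    s=manip.get_state(); d=manip.get_image(n)
    if n=="wrist":
        T=np.eye(4); T[:3,:3]=rot(s["ee_rot"]).as_matrix(); T[:3,3]=s["position"]; M=T@np.array(d["mount"])
    else:
        M=np.eye(4); M[:3,:3]=rot(d["attitude"]).as_matrix(); M[:3,3]=d["position"]
    d["M"]=M; return d
def ray(d,p):
    v=np.array([(p[0]-d["cx"])/d["fx"],-(p[1]-d["cy"])/d["fy"],-1]); v=d["M"][:3,:3]@v
    return d["M"][:3,3],v/np.linalg.norm(v)
def onz(d,p,z):
    o,v=ray(d,p); return o+v*(z-o[2])/v[2]
def proj(d,X):
    c=np.linalg.inv(d["M"])@np.r_[X,1]; return np.array([d["cx"]+d["fx"]*c[0]/-c[2],d["cy"]-d["fy"]*c[1]/-c[2]])
def tri(d1,p1,d2,p2):
    o1,v1=ray(d1,p1);o2,v2=ray(d2,p2)
    A=np.c_[v1,-v2]; t=np.linalg.lstsq(A,o2-o1,rcond=None)[0]
    a=o1+v1*t[0];b=o2+v2*t[1]; return (a+b)/2,np.linalg.norm(a-b)
E
python3 - <<'E'
from h import *
s=cam("scene"); w=cam("side")
c=lambda d,x,y,W,H,f: cv2.resize(d["frame"][y:y+H,x:x+W,::-1],None,fx=f,fy=f,interpolation=cv2.INTER_CUBIC)
a=c(s,290,225,100,75,4); b=c(w,180,255,120,90,400/120)
e=c(s,140,140,100,75,4); g=c(w,240,130,120,90,400/120)
cv2.imwrite("pics/m1.png",np.vstack([np.hstack([a,b]),np.hstack([e,g])]))
for n,p in [("rack mid",(343,268))]: print(n,onz(s,p,.03))
print("plate",onz(s,(203,248),.01), onz(w,(285,224),.01))
E
```

```text
rack mid [0.51631074 0.22276718 0.03      ]
plate [ 0.70776771 -0.16571823  0.01      ] [ 0.69406031 -0.16670589  0.01      ]
```

View pics/m1.png

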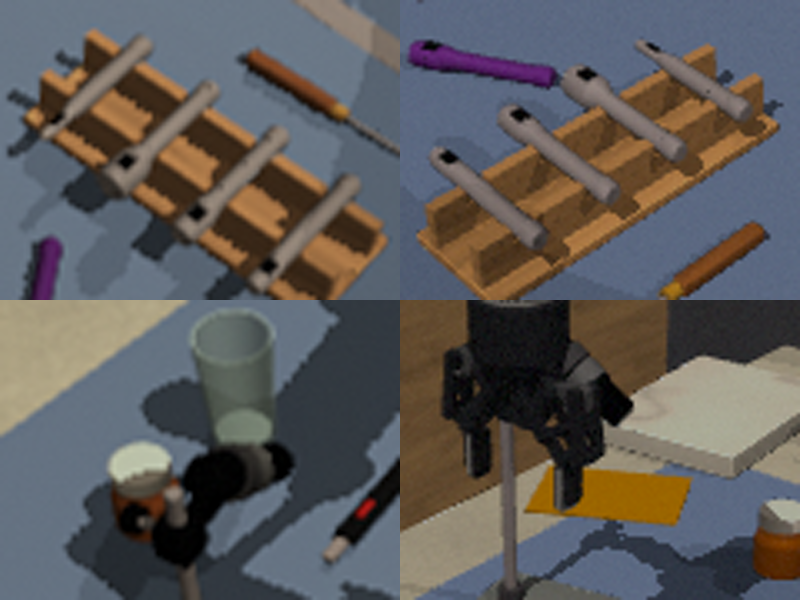

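Third from the microscope side is the 22: mouth widths in order from there are 10 (304,256), 28 (321,266), 22 (339,279), 16 (357,292). Purple (299,302), (422,305) and turquoise (373,339) are decoys; the awl is at (365,247). Now I get poses from rays.

```bash
python3 - <<'E'
from h import *
s=cam("scene"); w=cam("side"); t=cam("wrist")
np.set_printoptions(precision=4,suppress=True)
for d,a,b in [(s,(358.7,258),(337.5,280.5)),(w,(363.5-180,0),(0,0))][:1]:
    H=onz(d,a,.042);M=onz(d,b,.042);print(H,M,np.linalg.norm(M-H),np.degrees(np.arctan2(*(M-H)[1::-1])))
cv=lambda x,y:(180+(x-400)*.3,255+y*.3)
for n,a,b in[("16",(535,243),(437,158)),("22",(610,193),(508,115)),("28",(678,152),(572,78)),("10",(742,110),(642,45))]:
    H=onz(w,cv(*a),.042);M=onz(w,cv(*b),.042);print(n,H,M,np.linalg.norm(M-H),np.degrees(np.arctan2(*(M-H)[1::-1])))
c=np.array([onz(t,p,.01) for p in[(318,287),(437,266),(445,325),(332,352)]]);print(c,c.mean(0))
# plate by mask in scene
def mask(d):
    h=cv2.cvtColor(d["frame"],cv2.COLOR_RGB2HSV); return h
for n,d,p in(("scene",s,(208,250)),("wrist",t,(390,310)),("side",w,(285,226))): print(n,d["frame"][p[1],p[0]])
cv2.imwrite("pics/scn.png",cv2.resize(s["frame"][160:285,150:250,::-1],None,fx=4.8,fy=4.8,interpolation=cv2.INTER_CUBIC))
E
```

```text
[0.4645 0.2434 0.042 ] [0.5715 0.2377 0.042 ] 0.10713340237951494 -3.085402545381042
16 [0.4653 0.3105 0.042 ] [0.5846 0.2997 0.042 ] 0.11983449382035906 -5.177813411836588
22 [0.463  0.2426 0.042 ] [0.5833 0.2334 0.042 ] 0.12068347141154838 -4.364237197955416
28 [0.4573 0.1794 0.042 ] [0.5803 0.1707 0.042 ] 0.12331267145731106 -4.063562123669566
10 [0.4544 0.1129 0.042 ] [0.5697 0.1043 0.042 ] 0.11563514780748678 -4.241414141531034
[[ 0.6215 -0.1391  0.01  ]
 [ 0.7645 -0.1101  0.01  ]
 [ 0.7877 -0.1954  0.01  ]
 [ 0.6438 -0.2383  0.01  ]] [ 0.7044 -0.1707  0.01  ]
scene [103 102  88]
wrist [17 13 15]
side [96 99 91]
```

View pics/scn.png

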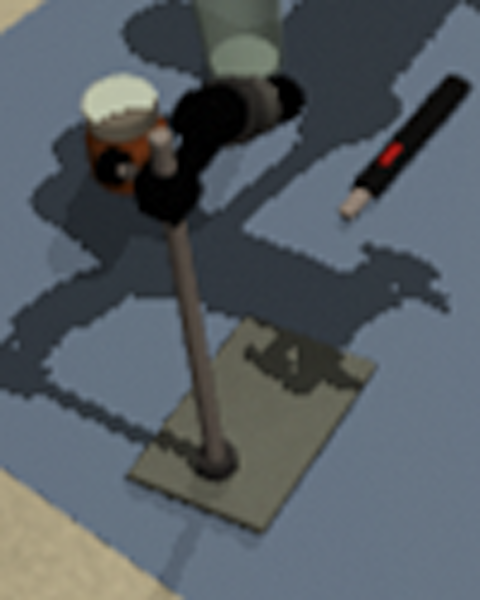

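The picture shows the stand plate with corners at about crop (247,318), (377,365), (262,532), (127,477). The barrel runs down from the post top to a lens end near crop (290,100). The punch_22 rays agree: mid-shank about (0.513, 0.239), yaw about -4°, which fits the rack sizes. Moving above it.

```bash
python3 -m pendant '[{"dx":0.034,"dy":-0.0088,"hand":0.045},{"dx":0.034,"dy":-0.0088},{"dx":0.034,"dy":-0.0088},{"dx":0.034,"dy":-0.0087},{"dx":0.034,"dy":-0.0087},{"dx":0.034,"dy":-0.0086},{"dx":0.034,"dy":-0.0086},{"rz":-7.1},{"rz":-7.1},{"rz":-7.1},{"rz":-7.1},{"rz":-7.1}]' && python3 -m pendant '[{"rz":-7.1},{"rz":-7.1},{"rz":-7.1},{"rz":-7.1},{"rz":-7.1},{"rz":-7.1},{"rz":-7.1},{"rz":-0.5},{},{}]'
python3 - <<'E'
from h import *
s=manip.get_state();print(s["qpos"],s["position"],rot(s["ee_rot"]).as_matrix().round(3),s["width"])
t=cam("wrist"); sd=cam("side"); np.save("/tmp/t1.npy",t,allow_pickle=True); np.save("/tmp/sd1.npy",sd,allow_pickle=True)
np.save("/tmp/sc1.npy",cam("scene"),allow_pickle=True)
a=cv2.resize(t["frame"][:,:,::-1],(400,300)); b=cv2.resize(sd["frame"][150:240,260:380,::-1],(400,300),interpolation=cv2.INTER_CUBIC)
cc=cv2.resize(t["frame"][150:390,150:470,::-1],(400,300))
sc=np.load("/tmp/sc1.npy",allow_pickle=True).item(); e=cv2.resize(sc["frame"][160:220,160:240,::-1],(400,300),interpolation=cv2.INTER_CUBIC)
cv2.imwrite("pics/m2.png",np.vstack([np.hstack([a,cc]),np.hstack([b,e])]))
E
```

```text
[-1.21024380e-01  2.76014243e-01  1.50508708e+00  8.71159982e-06
  1.36068808e+00 -1.20983990e-01] [ 5.74953229e-01 -1.05909755e-05  2.31188116e-01] [[ 0.  1. -0.]
 [ 1. -0.  0.]
 [ 0. -0. -1.]] 0.08552437808454466invalid input
```

View pics/m2.png

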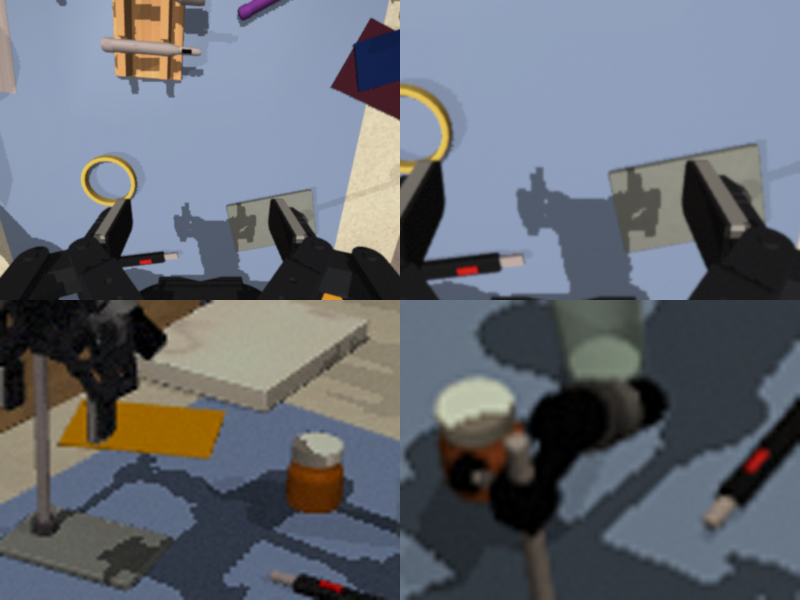

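The call was refused, so nothing moved. In the picture the scene crop shows the barrel clearly, with the lens end at about px (211,180). Retrying with full rows.

```bash
python3 -m pendant '[{"dx":0.034,"dy":-0.0088,"dz":0,"rx":0,"ry":0,"rz":0,"hand":0.045},{"dx":0.034,"dy":-0.0088,"dz":0,"rx":0,"ry":0,"rz":0,"hand":0.045},{"dx":0.034,"dy":-0.0088,"dz":0,"rx":0,"ry":0,"rz":0,"hand":0.045},{"dx":0.034,"dy":-0.0088,"dz":0,"rx":0,"ry":0,"rz":0,"hand":0.045},{"dx":0.034,"dy":-0.0088,"dz":0,"rx":0,"ry":0,"rz":0,"hand":0.045},{"dx":0.034,"dy":-0.0088,"dz":0,"rx":0,"ry":0,"rz":0,"hand":0.045},{"dx":0.034,"dy":-0.0088,"dz":0,"rx":0,"ry":0,"rz":0,"hand":0.045}]'
```

```text
clock: 1.13
position: [0.5128, 0.2395, 0.2315]
ee_rot: [0.0, 0.707, 0.707, 0.0]
contact_force: [0.0, 0.6, -0.5]
width: 0.0449
gripper_force: 0.0
```

```bash
python3 -m pendant '[{"dx":0,"dy":0,"dz":0,"rx":0,"ry":0,"rz":-7.15,"hand":0.045},{"dx":0,"dy":0,"dz":0,"rx":0,"ry":0,"rz":-7.15,"hand":0.045},{"dx":0,"dy":0,"dz":0,"rx":0,"ry":0,"rz":-7.15,"hand":0.045},{"dx":0,"dy":0,"dz":0,"rx":0,"ry":0,"rz":-7.15,"hand":0.045},{"dx":0,"dy":0,"dz":0,"rx":0,"ry":0,"rz":-7.15,"hand":0.045},{"dx":0,"dy":0,"dz":0,"rx":0,"ry":0,"rz":-7.15,"hand":0.045},{"dx":0,"dy":0,"dz":0,"rx":0,"ry":0,"rz":-7.15,"hand":0.045},{"dx":0,"dy":0,"dz":0,"rx":0,"ry":0,"rz":-7.15,"hand":0.045},{"dx":0,"dy":0,"dz":0,"rx":0,"ry":0,"rz":-7.15,"hand":0.045},{"dx":0,"dy":0,"dz":0,"rx":0,"ry":0,"rz":-7.15,"hand":0.045},{"dx":0,"dy":0,"dz":0,"rx":0,"ry":0,"rz":-7.15,"hand":0.045},{"dx":0,"dy":0,"dz":0,"rx":0,"ry":0,"rz":-7.15,"hand":0.045}]'
python3 - <<'E'
from h import *
s=manip.get_state();print(s["qpos"],s["position"],rot(s["ee_rot"]).as_matrix().round(3),s["width"])
for n in("wrist","side","scene"): np.save(f"/tmp/{n}1.npy",cam(n),allow_pickle=True)
t,sd,sc=[np.load(f"/tmp/{n}1.npy",allow_pickle=True).item()["frame"][:,:,::-1] for n in("wrist","side","scene")]
a=cv2.resize(t,(400,300)); b=cv2.resize(sd[130:220,250:370],(400,300),interpolation=cv2.INTER_CUBIC)
cc=cv2.resize(t[180:420,120:440],(400,300))
e=cv2.resize(sc[160:220,160:240],(400,300),interpolation=cv2.INTER_CUBIC)
cv2.imwrite("pics/m3.png",np.vstack([np.hstack([a,cc]),np.hstack([b,e])]))
E
```

```text
clock: 2.13
position: [0.5134, 0.238, 0.2314]
ee_rot: [0.0, 0.034, 0.999, 0.0]
contact_force: [1.0, -0.3, 0.4]
width: 0.045
gripper_force: 0.0
[ 3.11145468e-01  2.62124366e-01  1.52438041e+00 -5.90211514e-05
  1.35492172e+00 -1.19252586e+00] [0.51344083 0.23799628 0.23135823] [[-0.998  0.067  0.   ]
 [ 0.067  0.998 -0.   ]
 [-0.     0.    -1.   ]] 0.04497965884478257
```

View pics/m3.png

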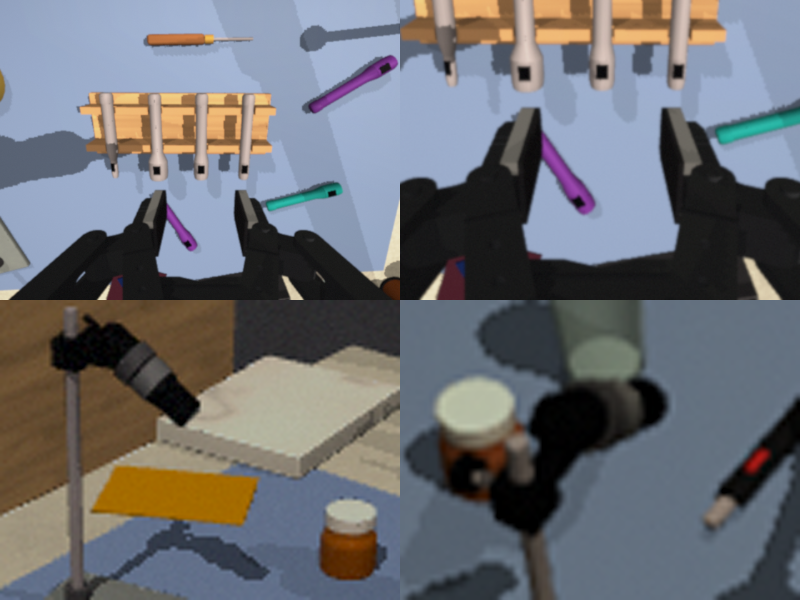

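The wrist view shows the rack's four punches at half-scale x = 108, 157, 202, 245, with cup widths in the close crop of about 13, 33, 25 and 18 px. The third (mouth at full px (281,251)) is the 22. The side view now shows the barrel with its lens end at about px (307,165). Now measuring the punch line and the microscope.

```bash
python3 - <<'E'
from h import *
np.set_printoptions(precision=4,suppress=True)
t,sd,sc=[np.load(f"/tmp/{n}1.npy",allow_pickle=True).item() for n in("wrist","side","scene")]
hsv=cv2.cvtColor(t["frame"],cv2.COLOR_RGB2HSV)
m=((hsv[...,1]<60)&(hsv[...,2]>70)).astype(np.uint8); m[:,:255]=0; m[:,310:]=0; m[:120]=0; m[258:]=0
L=[]
for r in range(125,258,6):
    c=np.flatnonzero(m[r]); 
    if len(c): 
        L.append((r,c.min(),c.max(),len(c)))
print(L)
g=lambda d,x,y,w,h:cv2.resize(cv2.convertScaleAbs(d["frame"][y:y+h,x:x+w,::-1],alpha=1.8,beta=10),(400,400),interpolation=cv2.INTER_CUBIC)
cv2.imwrite("pics/m4.png",np.hstack([g(sd,262,130,50,50),g(sc,175,165,50,50)]))
E
```

```text
[(125, np.int64(255), np.int64(309), 54), (131, np.int64(276), np.int64(287), 12), (137, np.int64(274), np.int64(290), 17), (143, np.int64(274), np.int64(290), 17), (149, np.int64(275), np.int64(289), 15), (155, np.int64(275), np.int64(289), 15), (161, np.int64(275), np.int64(288), 14), (167, np.int64(275), np.int64(288), 14), (173, np.int64(275), np.int64(288), 14), (179, np.int64(275), np.int64(288), 14), (185, np.int64(275), np.int64(288), 14), (191, np.int64(275), np.int64(288), 14), (197, np.int64(275), np.int64(288), 14), (203, np.int64(275), np.int64(288), 14), (209, np.int64(275), np.int64(288), 14), (215, np.int64(255), np.int64(304), 36), (221, np.int64(271), np.int64(303), 23), (227, np.int64(257), np.int64(294), 26), (233, np.int64(257), np.int64(293), 17), (239, np.int64(255), np.int64(305), 26), (245, np.int64(255), np.int64(308), 47), (251, np.int64(255), np.int64(306), 42), (257, np.int64(255), np.int64(309), 42)]
```

View pics/m4.png

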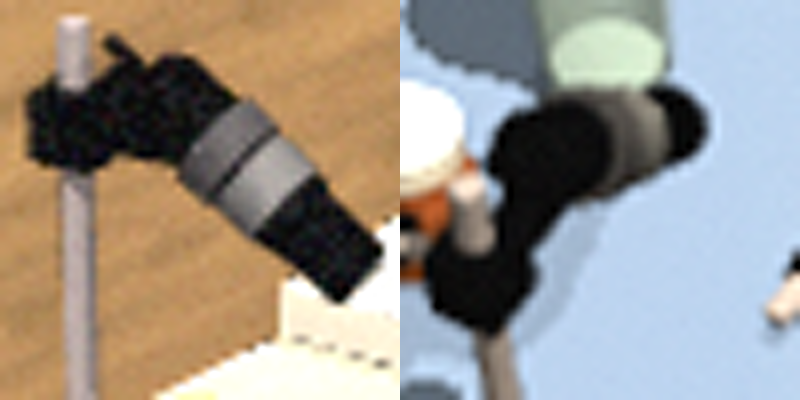

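Side crop: the nose's lens face is centred at zoomed (361,275), so px (307.1,164.4), and the ring centres at (210,135) and (284,205) lie on the axis. Scene crop: the nose disc is centred at about (672,125), so px (209,180.6).

```bash
python3 - <<'E'
from h import *
np.set_printoptions(precision=4,suppress=True)
t,sd,sc=[np.load(f"/tmp/{n}1.npy",allow_pickle=True).item() for n in("wrist","side","scene")]
for n,p in(("headback",(282,130.5)),("step",(282,146)),("s1",(281.9,161)),("s2",(281.9,209)),("mouth",(280.8,251))): print(n,onz(t,p,.042))
P,e=tri(sd,(307.1,164.4),sc,(209,180.6)); print("lens",P,e, onz(sd,(307.1,164.4),.229), onz(sc,(209,180.6),.229))
a=lambda x,y:(262+x/8,130+y/8)
n=np.cross(ray(sd,a(210,135))[1],ray(sd,a(361,275))[1])
for y in np.radians(np.arange(0,360,.5)):
    d=np.array([np.cos(y)*np.cos(np.radians(35)),np.sin(y)*np.cos(np.radians(35)),np.sin(np.radians(35))])
    if abs(d@n)/np.linalg.norm(n)<.005: print("yaw",np.degrees(y))
c=[onz(sc,(150+x/4.8,160+y/4.8),.01) for x,y in[(247,318),(377,365),(262,532),(127,477)]]
c=np.array(c);print(c,c.mean(0))
for i,j in((2,1),(3,0),(2,3),(1,0)): v=c[j]-c[i];print(np.linalg.norm(v),np.degrees(np.arctan2(v[1],v[0])))
print("post foot",onz(sc,(150+215/4.8,160+460/4.8),.012),"post top",tri(sd,a(73,22),sc,(175+72/8,165+180/8)))
E
```

```text
headback [0.4604 0.2428 0.042 ]
step [0.4752 0.2418 0.042 ]
s1 [0.4899 0.2408 0.042 ]
s2 [0.5399 0.2375 0.042 ]
mouth [0.5879 0.2331 0.042 ]
lens [ 0.6273 -0.1905  0.2286] 0.00484442038413395 [ 0.6284 -0.1944  0.229 ] [ 0.6295 -0.1874  0.229 ]
yaw 13.0
yaw 13.5
yaw 111.0
yaw 111.5
yaw 112.0
[[ 0.646  -0.23    0.01  ]
 [ 0.6227 -0.1351  0.01  ]
 [ 0.7681 -0.103   0.01  ]
 [ 0.7898 -0.1991  0.01  ]] [ 0.7066 -0.1668  0.01  ]
0.14889761022404124 -167.57550601468944
0.1470668218371278 -167.85310536095892
0.09848329654212795 -77.28151789795129
0.09779740768238089 -76.20572634710246
post foot [ 0.7465 -0.1635  0.012 ] post top (array([ 0.7436, -0.1626,  0.3088]), np.float64(0.00270493881096314))
```

Measurements agree: the lens is at about (0.628, -0.190, 0.229) with yaw 13°, and the punch mid-shank is at (0.511, 0.2395) with yaw -3.9°. Descending on the shank.

```bash
python3 -m pendant '[{"dx":0.002,"dy":0.0013,"dz":0.03,"rx":0,"ry":0,"rz":0,"hand":0.045},{"dx":0,"dy":0,"dz":0.03,"rx":0,"ry":0,"rz":0,"hand":0.045},{"dx":0,"dy":0,"dz":0.03,"rx":0,"ry":0,"rz":0,"hand":0.045},{"dx":0,"dy":0,"dz":0.03,"rx":0,"ry":0,"rz":0,"hand":0.045},{"dx":0,"dy":0,"dz":0.025,"rx":0,"ry":0,"rz":0,"hand":0.045},{"dx":0,"dy":0,"dz":0.025,"rx":0,"ry":0,"rz":0,"hand":0.045},{"dx":0,"dy":0,"dz":0.02,"rx":0,"ry":0,"rz":0,"hand":0.045},{"dx":0,"dy":0,"dz":0.017,"rx":0,"ry":0,"rz":0,"hand":0.045},{"dx":0,"dy":0,"dz":0,"rx":0,"ry":0,"rz":0,"hand":0.045}]'
```

```text
clock: 3.03
position: [0.509, 0.2386, 0.021]
ee_rot: [-0.003, 0.038, 0.999, -0.001]
contact_force: [-0.3, 0.3, 0.3]
width: 0.0452
gripper_force: 0.0
```

```bash
python3 -m pendant '[{"dx":0,"dy":0,"dz":0,"rx":0,"ry":0,"rz":0,"hand":0.01},{"dx":0,"dy":0,"dz":0,"rx":0,"ry":0,"rz":0,"hand":0.01},{"dx":0,"dy":0,"dz":0,"rx":0,"ry":0,"rz":0,"hand":0.01},{"dx":0,"dy":0,"dz":0,"rx":0,"ry":0,"rz":0,"hand":0.01},{"dx":0,"dy":0,"dz":0,"rx":0,"ry":0,"rz":0,"hand":0.01},{"dx":0,"dy":0,"dz":0,"rx":0,"ry":0,"rz":0,"hand":0.01}]' 70
```

```text
clock: 3.53
position: [0.5128, 0.2399, 0.0257]
ee_rot: [0.002, 0.037, 0.999, 0.001]
contact_force: [0.3, -0.6, 5.3]
width: 0.0135
gripper_force: 68.5
```

```bash
python3 -m pendant '[{"dx":0,"dy":0,"dz":0,"rx":0,"ry":0,"rz":0,"hand":0.01},{"dx":0,"dy":0,"dz":-0.005,"rx":0,"ry":0,"rz":0,"hand":0.01},{"dx":0,"dy":0,"dz":-0.01,"rx":0,"ry":0,"rz":0,"hand":0.01},{"dx":0,"dy":0,"dz":-0.015,"rx":0,"ry":0,"rz":0,"hand":0.01},{"dx":0,"dy":0,"dz":-0.02,"rx":0,"ry":0,"rz":0,"hand":0.01},{"dx":0,"dy":0,"dz":-0.03,"rx":0,"ry":0,"rz":0,"hand":0.01},{"dx":0,"dy":0,"dz":-0.03,"rx":0,"ry":0,"rz":0,"hand":0.01},{"dx":0,"dy":0,"dz":-0.03,"rx":0,"ry":0,"rz":0,"hand":0.01},{"dx":0,"dy":0,"dz":-0.03,"rx":0,"ry":0,"rz":0,"hand":0.01},{"dx":0,"dy":0,"dz":-0.02,"rx":0,"ry":0,"rz":0,"hand":0.01},{"dx":0,"dy":0,"dz":0,"rx":0,"ry":0,"rz":0,"hand":0.01},{"dx":0,"dy":0,"dz":0,"rx":0,"ry":0,"rz":0,"hand":0.01}]'
python3 - <<'E'
from h import *
s=manip.get_state();print(s["qpos"],s["position"],rot(s["ee_rot"]).as_matrix().round(3),s["width"],s["contact_force"],s["moment"])
for n in("wrist","side","scene"): np.save(f"/tmp/{n}2.npy",cam(n),allow_pickle=True)
t,sd,sc=[np.load(f"/tmp/{n}2.npy",allow_pickle=True).item()["frame"][:,:,::-1] for n in("wrist","side","scene")]
i=lambda a:cv2.resize(a,(400,300),interpolation=cv2.INTER_CUBIC)
cv2.imwrite("pics/m5.png",np.vstack([np.hstack([i(t),i(t[210:390,160:400])]),np.hstack([i(sd[150:300,160:360]),i(sc[180:300,280:440])])]))
E
```

```text
clock: 4.53
position: [0.5115, 0.2394, 0.2152]
ee_rot: [0.001, 0.037, 0.999, 0.0]
contact_force: [0.4, 0.8, -3.0]
width: 0.0135
gripper_force: 68.3
[ 3.14601700e-01  2.69017113e-01  1.55549368e+00 -9.03574971e-05
  1.31538894e+00 -1.18284818e+00] [0.51146835 0.23938482 0.21518883] [[-0.997  0.073  0.002]
 [ 0.073  0.997  0.   ]
 [-0.002  0.001 -1.   ]] 0.013541256010882928 [ 0.42009556  0.78755247 -2.96361061] [ 0.0419774   0.06920839 -0.02288291]
```

View pics/m5.png

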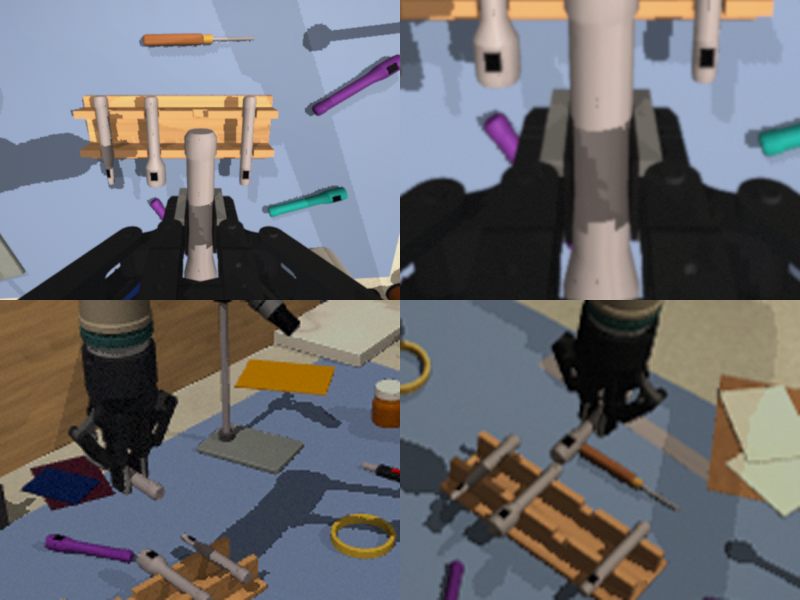

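Only the 22 has left the rack. It's gripped mid-shank and level, with its head towards the camera at half-res (200,131). Computing the target pose and moves.

```bash
cat > tgt.py <<'E'
from h import *
np.set_printoptions(precision=4,suppress=True)
def target(lens,yaw,off,mid,gap=.05,pitch=35.):
    """off: axis z in tool (neg), mid: punch mid-shank position along punch x relative to TCP"""
    y,p=np.radians([yaw,pitch]); d=np.array([np.cos(p)*np.cos(y),np.cos(p)*np.sin(y),np.sin(p)])
    ty=np.array([-np.sin(y),np.cos(y),0]); Rm=np.c_[-d,ty,np.cross(-d,ty)]
    return lens-(gap+.075+mid)*d-off*Rm[:,2],Rm,d
def delta(pos,Rm):
    s=manip.get_state(); R0=rot(s["ee_rot"]).as_matrix()
    rv=R.from_matrix(R0.T@Rm).as_rotvec(degrees=True)
    print("pos",s["position"],"-> ",pos,"rotvec(tool,deg)",rv,"shift in final axes",Rm.T@(pos-s["position"]),"in present",R0.T@(pos-s["position"]))
E
python3 - <<'E'
from tgt import *
t=np.load("/tmp/wrist2.npy",allow_pickle=True).item(); s=manip.get_state(); z=s["position"][2]
# head and shank in wrist image
hs=cv2.cvtColor(t["frame"],cv2.COLOR_RGB2HSV)
for r in (178,182,186,190,200,210,222,230,240,250):
    c=[x for x in range(250,312) if hs[r,x,1]<60 and hs[r,x,2]>110]; print(r,(min(c),max(c),len(c)) if c else None)
for off in(.0165,.0185,.0205): print(off,"head end",rot(s["ee_rot"]).inv().apply(onz(t,(280.5,182),z+off)-s["position"]))
sc=np.load("/tmp/scene1.npy",allow_pickle=True).item()
print("glass",onz(sc,(199,172),.0),"jar",onz(sc,(177,197),0))
pos,Rm,d=target(np.array([.628,-.190,.229]),13.,-.0185,0)
delta(pos-.08*np.array([np.cos(.227),np.sin(.227),0]),Rm)
E
```

```text
178 None
182 (266, 294, 16)
186 (265, 299, 35)
190 (263, 301, 39)
200 (261, 302, 42)
210 (262, 302, 41)
222 (250, 311, 59)
230 (250, 301, 47)
240 (250, 301, 49)
250 (250, 311, 58)
0.0165 head end [ 0.0507  0.0002 -0.0163]
0.0185 head end [ 0.0512  0.0002 -0.0183]
0.0205 head end [ 0.0517  0.0002 -0.0203]
glass [ 0.4599 -0.4175  0.    ] jar [ 0.5963 -0.3915  0.    ]
pos [0.51   0.2389 0.2122] ->  [ 0.4606 -0.2287  0.1421] rotvec(tool,deg) [ -5.3169 -34.9829 -16.6468] shift in final axes [ 0.1658 -0.4445 -0.0305] in present [ 0.0147 -0.4698  0.071 ]
```

```bash
python3 -m pendant '[{"dx":0.0012,"dy":-0.02,"dz":0,"rx":0,"ry":0,"rz":0,"hand":0.01},{"dx":0.0012,"dy":-0.03,"dz":0.003,"rx":0,"ry":0,"rz":0,"hand":0.01},{"dx":0.0012,"dy":-0.04,"dz":0.006,"rx":0,"ry":0,"rz":0,"hand":0.01},{"dx":0.0012,"dy":-0.04,"dz":0.007,"rx":0,"ry":0,"rz":0,"hand":0.01},{"dx":0.0012,"dy":-0.04,"dz":0.007,"rx":0,"ry":0,"rz":0,"hand":0.01},{"dx":0.0012,"dy":-0.04,"dz":0.007,"rx":0,"ry":0,"rz":0,"hand":0.01},{"dx":0.0012,"dy":-0.04,"dz":0.007,"rx":0,"ry":0,"rz":0,"hand":0.01},{"dx":0.0012,"dy":-0.04,"dz":0.007,"rx":0,"ry":0,"rz":0,"hand":0.01},{"dx":0.0012,"dy":-0.04,"dz":0.007,"rx":0,"ry":0,"rz":0,"hand":0.01},{"dx":0.0012,"dy":-0.04,"dz":0.007,"rx":0,"ry":0,"rz":0,"hand":0.01},{"dx":0.0012,"dy":-0.04,"dz":0.007,"rx":0,"ry":0,"rz":0,"hand":0.01},{"dx":0.0012,"dy":-0.03,"dz":0.003,"rx":0,"ry":0,"rz":0,"hand":0.01}]' && python3 -m pendant '[{"dx":0,"dy":-0.02,"dz":0.003,"rx":-0.76,"ry":-5,"rz":-2.38,"hand":0.01},{"dx":0,"dy":0,"dz":0,"rx":-0.76,"ry":-5,"rz":-2.38,"hand":0.01},{"dx":0,"dy":0,"dz":0,"rx":-0.76,"ry":-5,"rz":-2.38,"hand":0.01},{"dx":0,"dy":0,"dz":0,"rx":-0.76,"ry":-5,"rz":-2.38,"hand":0.01},{"dx":0,"dy":0,"dz":0,"rx":-0.76,"ry":-5,"rz":-2.38,"hand":0.01},{"dx":0,"dy":0,"dz":0,"rx":-0.76,"ry":-5,"rz":-2.38,"hand":0.01},{"dx":0,"dy":0,"dz":0,"rx":-0.76,"ry":-5,"rz":-2.38,"hand":0.01},{"dx":0,"dy":0,"dz":0,"rx":0,"ry":0,"rz":0,"hand":0.01},{"dx":0,"dy":0,"dz":0,"rx":0,"ry":0,"rz":0,"hand":0.01}]'
python3 - <<'E'
from tgt import *
print(manip.get_state()["qpos"])
pos,Rm,d=target(np.array([.628,-.190,.229]),13.,-.0185,0)
delta(pos,Rm)
E
```

```text
clock: 5.68
position: [0.4628, -0.2006, 0.1437]
ee_rot: [-0.002, 0.037, 0.999, 0.001]
contact_force: [0.3, -0.6, -2.9]
width: 0.0135
gripper_force: 68.6
clock: 6.43
position: [0.5082, -0.1696, 0.1835]
ee_rot: [0.24, -0.07, 0.968, 0.005]
contact_force: [-0.6, 0.5, -2.3]
width: 0.0139
gripper_force: 68.8
[-0.6806  0.0679  2.015   0.4912  0.761  -2.7037]
pos [ 0.5082 -0.1696  0.1835] ->  [ 0.5386 -0.2106  0.1421] rotvec(tool,deg) [-3.8183 -7.3316 -3.6608] shift in final axes [ 0.007  -0.0468  0.0455] in present [-0.002  -0.0438  0.0489]
```

Joint 6 has run to its limit in this posture. The punch's roll about its own axis is free, so I add a roll of about 25° about tool x to line the hand up with the arm.

```bash
cat >> tgt.py <<'E'
def target2(lens,yaw,off,mid,roll=25.,**k):
    _,Rm,d=target(lens,yaw,off,mid,**k); R2=Rm@R.from_euler('x',roll,degrees=True).as_matrix()
    return lens-(k.get("gap",.05)+.075+mid)*d-off*R2[:,2],R2,d
E
python3 -m pendant '[{"dx":0,"dy":0,"dz":-0.005,"rx":4,"ry":2,"rz":0,"hand":0.01},{"dx":0,"dy":0,"dz":-0.005,"rx":6,"ry":2,"rz":0,"hand":0.01},{"dx":0,"dy":0,"dz":0,"rx":6,"ry":0,"rz":0,"hand":0.01},{"dx":0,"dy":0,"dz":0,"rx":6,"ry":0,"rz":0,"hand":0.01},{"dx":0,"dy":0,"dz":0,"rx":6,"ry":0,"rz":0,"hand":0.01},{"dx":0,"dy":0,"dz":0,"rx":0,"ry":0,"rz":0,"hand":0.01}]'
python3 - <<'E'
from tgt import *
print(manip.get_state()["qpos"])
pos,Rm,d=target2(np.array([.628,-.190,.229]),13.,-.0185,0)
delta(pos-.08*np.array([np.cos(.227),np.sin(.227),0]),Rm)
E
```

```text
clock: 6.93
position: [0.497, -0.1714, 0.184]
ee_rot: [0.205, -0.029, 0.965, -0.163]
contact_force: [-0.6, 0.5, -3.1]
width: 0.0136
gripper_force: 68.8
[-0.3697  0.0278  2.0811 -0.2699  0.536  -1.8029]
pos [ 0.497  -0.1714  0.184 ] ->  [ 0.4614 -0.2365  0.1436] rotvec(tool,deg) [  1.6808 -13.1971   0.4515] shift in final axes [ 0.0635 -0.0482  0.0278] in present [ 0.0561 -0.0488  0.0402]
```

```bash
python3 -m pendant '[{"dx":0.019,"dy":-0.0163,"dz":0.0134,"rx":0,"ry":0,"rz":0,"hand":0.01},{"dx":0.019,"dy":-0.0163,"dz":0.0134,"rx":0,"ry":0,"rz":0,"hand":0.01},{"dx":0.019,"dy":-0.0163,"dz":0.0134,"rx":0,"ry":0,"rz":0,"hand":0.01},{"dx":0,"dy":0,"dz":0,"rx":0.5,"ry":-4.4,"rz":0.1,"hand":0.01},{"dx":0,"dy":0,"dz":0,"rx":0.6,"ry":-4.4,"rz":0.2,"hand":0.01},{"dx":0,"dy":0,"dz":0,"rx":0.6,"ry":-4.4,"rz":0.2,"hand":0.01},{"dx":0,"dy":0,"dz":0,"rx":0,"ry":0,"rz":0,"hand":0.01},{"dx":0,"dy":0,"dz":0,"rx":0,"ry":0,"rz":0,"hand":0.01},{"dx":0,"dy":0,"dz":0,"rx":0,"ry":0,"rz":0,"hand":0.01}]'
python3 - <<'E'
from tgt import *
print(manip.get_state()["qpos"])
pos,Rm,d=target2(np.array([.628,-.190,.229]),13.,-.0185,0)
delta(pos-.08*np.array([np.cos(.227),np.sin(.227),0]),Rm)
E
```

```text
clock: 7.68
position: [0.472, -0.2265, 0.1528]
ee_rot: [0.281, -0.036, 0.944, -0.171]
contact_force: [0.1, -0.5, -2.2]
width: 0.0136
gripper_force: 69.1
[-0.6374  0.0294  2.279   0.4549  0.1851 -2.7047]
pos [ 0.472  -0.2265  0.1528] ->  [ 0.4614 -0.2365  0.1436] rotvec(tool,deg) [ 0.3341 -4.0853  0.0689] shift in final axes [ 0.0156 -0.0065  0.0034] in present [ 0.0153 -0.0065  0.0045]
```

Joint 5 is nearly straight and joint 6 is back at its limit. I ease off the pitch, go forward to where the arm is more stretched, and pitch up there.

```bash
python3 -m pendant '[{"dx":0,"dy":0,"dz":0,"rx":0,"ry":6,"rz":0,"hand":0.01},{"dx":0,"dy":0,"dz":0,"rx":0,"ry":6,"rz":0,"hand":0.01},{"dx":0,"dy":0,"dz":0,"rx":0,"ry":3,"rz":0,"hand":0.01},{"dx":0,"dy":0,"dz":0,"rx":0,"ry":0,"rz":0,"hand":0.01}]'
python3 - <<'E'
from tgt import *
print(manip.get_state()["qpos"])
pos,Rm,d=target2(np.array([.628,-.190,.229]),13.,-.0185,0,roll=27)
delta(pos-.02*np.array([np.cos(.227),np.sin(.227),0]),Rm)
E
```

```text
clock: 8.02
position: [0.4792, -0.2173, 0.1523]
ee_rot: [0.228, -0.034, 0.96, -0.16]
contact_force: [1.6, -0.2, -1.5]
width: 0.0138
gripper_force: 69.0
[-0.5472  0.0499  2.1789 -0.0452  0.3496 -2.1515]
pos [ 0.4792 -0.2173  0.1523] ->  [ 0.5198 -0.2236  0.1438] rotvec(tool,deg) [  4.0081 -10.4094   0.6505] shift in final axes [-0.0264 -0.0005  0.0326] in present [-0.0319 -0.0029  0.0272]
```

```bash
python3 -m pendant '[{"dx":-0.011,"dy":-0.001,"dz":0.009,"rx":0,"ry":0,"rz":0,"hand":0.01},{"dx":-0.011,"dy":-0.001,"dz":0.009,"rx":0,"ry":0,"rz":0,"hand":0.01},{"dx":-0.01,"dy":-0.001,"dz":0.009,"rx":0,"ry":0,"rz":0,"hand":0.01},{"dx":0,"dy":0,"dz":0,"rx":1.3,"ry":-3.5,"rz":0.2,"hand":0.01},{"dx":0,"dy":0,"dz":0,"rx":1.3,"ry":-3.5,"rz":0.2,"hand":0.01},{"dx":0,"dy":0,"dz":0,"rx":1.3,"ry":-3.4,"rz":0.2,"hand":0.01},{"dx":0,"dy":0,"dz":0,"rx":0,"ry":0,"rz":0,"hand":0.01},{"dx":0,"dy":0,"dz":0,"rx":0,"ry":0,"rz":0,"hand":0.01}]'
python3 - <<'E'
from tgt import *
print(manip.get_state()["qpos"])
pos,Rm,d=target2(np.array([.628,-.190,.229]),13.,-.0185,0,roll=27)
delta(pos-.02*np.array([np.cos(.227),np.sin(.227),0]),Rm)
E
```

```text
clock: 8.68
position: [0.5169, -0.2234, 0.1489]
ee_rot: [0.295, -0.033, 0.939, -0.176]
contact_force: [-0.4, -0.4, -2.8]
width: 0.0138
gripper_force: 70.1
[-0.5518  0.0979  2.2407  0.2939  0.1075 -2.4729]
pos [ 0.5169 -0.2234  0.1489] ->  [ 0.5198 -0.2236  0.1438] rotvec(tool,deg) [ 1.4863 -2.5886 -0.3102] shift in final axes [0.0006 0.0019 0.0056] in present [0.0004 0.0017 0.0057]
```

Joint 5 has bottomed out, because this perpendicular grasp can't reach a 35° pitch inside the joint ranges. The fix is to set the punch back in its notch, regrasp it with the hand leaning 20° along the shank, and carry it out again. There is plenty of time, with only 8.7 s used.

```bash
cat >> tgt.py <<'E'
def rackpose(pos):
    y=np.radians(175.8); x=np.array([np.cos(y),np.sin(y),0]); Rm=np.c_[x,np.cross([0,0,-1],x),[0,0,-1]]
    delta(np.array(pos),Rm)
E
python3 -m pendant '[{"dx":0.01,"dy":0,"dz":-0.01,"rx":0,"ry":6,"rz":0,"hand":0.01},{"dx":0.01,"dy":0,"dz":-0.01,"rx":0,"ry":6,"rz":0,"hand":0.01},{"dx":0,"dy":0,"dz":-0.02,"rx":-6,"ry":4,"rz":0,"hand":0.01},{"dx":0,"dy":0,"dz":-0.02,"rx":-6,"ry":4,"rz":0,"hand":0.01},{"dx":0,"dy":0,"dz":0,"rx":-6,"ry":4,"rz":0,"hand":0.01},{"dx":0,"dy":0,"dz":0,"rx":0,"ry":0,"rz":0,"hand":0.01}]'
python3 - <<'E'
from tgt import *
print(manip.get_state()["qpos"])
rackpose([.5115,.2394,.2])
E
```

```text
clock: 9.18
position: [0.4983, -0.2121, 0.1757]
ee_rot: [0.164, -0.047, 0.984, -0.044]
contact_force: [2.7, -2.9, -1.1]
width: 0.0135
gripper_force: 70.1
[-0.6211  0.1077  1.9306  0.1859  0.7958 -2.3966]
pos [ 0.4983 -0.2121  0.1757] ->  [0.5115 0.2394 0.2   ] rotvec(tool,deg) [-4.4153 19.1042  9.5494] shift in final axes [ 0.0199  0.4513 -0.0243] in present [-0.0683  0.4442 -0.051 ]
```

```bash
python3 -m pendant '[{"dx":0,"dy":0,"dz":0,"rx":-1.5,"ry":6.4,"rz":3.2,"hand":0.01},{"dx":0,"dy":0,"dz":0,"rx":-1.5,"ry":6.4,"rz":3.2,"hand":0.01},{"dx":0,"dy":0,"dz":0,"rx":-1.4,"ry":6.3,"rz":3.2,"hand":0.01},{"dx":0.002,"dy":0.03,"dz":-0.003,"rx":0,"ry":0,"rz":0,"hand":0.01},{"dx":0.002,"dy":0.04,"dz":-0.003,"rx":0,"ry":0,"rz":0,"hand":0.01},{"dx":0.002,"dy":0.04,"dz":-0.003,"rx":0,"ry":0,"rz":0,"hand":0.01},{"dx":0.002,"dy":0.04,"dz":-0.003,"rx":0,"ry":0,"rz":0,"hand":0.01},{"dx":0.002,"dy":0.04,"dz":-0.003,"rx":0,"ry":0,"rz":0,"hand":0.01},{"dx":0.002,"dy":0.04,"dz":-0.003,"rx":0,"ry":0,"rz":0,"hand":0.01},{"dx":0.002,"dy":0.04,"dz":-0.003,"rx":0,"ry":0,"rz":0,"hand":0.01},{"dx":0.002,"dy":0.04,"dz":-0.003,"rx":0,"ry":0,"rz":0,"hand":0.01},{"dx":0.002,"dy":0.04,"dz":0,"rx":0,"ry":0,"rz":0,"hand":0.01}]' && python3 -m pendant '[{"dx":0.002,"dy":0.04,"dz":0,"rx":0,"ry":0,"rz":0,"hand":0.01},{"dx":0,"dy":0.04,"dz":0,"rx":0,"ry":0,"rz":0,"hand":0.01},{"dx":0,"dy":0.021,"dz":0,"rx":0,"ry":0,"rz":0,"hand":0.01},{"dx":0,"dy":0,"dz":0,"rx":0,"ry":0,"rz":0,"hand":0.01},{"dx":0,"dy":0,"dz":0,"rx":0,"ry":0,"rz":0,"hand":0.01},{"dx":0,"dy":0,"dz":0,"rx":0,"ry":0,"rz":0,"hand":0.01}]'
python3 - <<'E'
from tgt import *
for i in range(3): rackpose([.5115,.2394,.0245]); manip.get_image("side")
t=cam("wrist"); f=t["frame"][:,:,::-1]; np.save("/tmp/w3.npy",t,allow_pickle=True)
hs=cv2.cvtColor(t["frame"],cv2.COLOR_RGB2HSV)
for r in (180,190,200,210):
    c=[x for x in range(250,312) if hs[r,x,1]<60 and hs[r,x,2]>110]; print(r,(min(c),max(c),len(c)) if c else None)
E
```

```text
clock: 10.18
position: [0.501, 0.1458, 0.1969]
ee_rot: [0.003, 0.035, 0.999, 0.002]
contact_force: [1.2, -1.2, -3.1]
width: 0.0137
gripper_force: 70.0
clock: 10.68
position: [0.505, 0.2445, 0.1969]
ee_rot: [0.0, 0.035, 0.999, 0.002]
contact_force: [-0.3, 0.3, -3.3]
width: 0.0139
gripper_force: 70.1
pos [0.505  0.2445 0.1969] ->  [0.5115 0.2394 0.0245] rotvec(tool,deg) [ 0.2059 -0.004   0.2014] shift in final axes [-0.0069 -0.0046  0.1724] in present [-0.0069 -0.0053  0.1724]
pos [0.5049 0.2441 0.1971] ->  [0.5115 0.2394 0.0245] rotvec(tool,deg) [ 0.2293 -0.0398  0.1396] shift in final axes [-0.0069 -0.0042  0.1726] in present [-0.007  -0.0049  0.1725]
pos [0.505  0.2439 0.1973] ->  [0.5115 0.2394 0.0245] rotvec(tool,deg) [ 0.2562 -0.0478  0.1021] shift in final axes [-0.0068 -0.0041  0.1728] in present [-0.0069 -0.0048  0.1728]
180 None
190 (262, 301, 40)
200 (261, 302, 42)
210 (261, 302, 42)
```

```bash
python3 -m pendant '[{"dx":-0.0069,"dy":-0.0043,"dz":0.02,"rx":0.2,"ry":0,"rz":0.1,"hand":0.01},{"dx":0,"dy":0,"dz":0.03,"rx":0,"ry":0,"rz":0,"hand":0.01},{"dx":0,"dy":0,"dz":0.03,"rx":0,"ry":0,"rz":0,"hand":0.01},{"dx":0,"dy":0,"dz":0.03,"rx":0,"ry":0,"rz":0,"hand":0.01},{"dx":0,"dy":0,"dz":0.025,"rx":0,"ry":0,"rz":0,"hand":0.01},{"dx":0,"dy":0,"dz":0.015,"rx":0,"ry":0,"rz":0,"hand":0.01},{"dx":0,"dy":0,"dz":0,"rx":0,"ry":0,"rz":0,"hand":0.01},{"dx":0,"dy":0,"dz":0,"rx":0,"ry":0,"rz":0,"hand":0.01}]'
python3 -c "
from tgt import *
rackpose([.5115,.2394,.0245])"
```

```text
clock: 11.55
position: [0.5112, 0.2401, 0.0473]
ee_rot: [-0.001, 0.037, 0.999, 0.001]
contact_force: [-0.2, 1.2, -2.0]
width: 0.0143
gripper_force: 70.1
pos [0.5112 0.2401 0.0473] ->  [0.5115 0.2394 0.0245] rotvec(tool,deg) [ 0.0935 -0.1667  0.0056] shift in final axes [-0.0004 -0.0007  0.0228] in present [-0.0004 -0.0007  0.0228]
```

```bash
python3 -m pendant '[{"dx":-0.0004,"dy":-0.0006,"dz":0.01,"rx":0,"ry":0,"rz":0,"hand":0.01},{"dx":0,"dy":0,"dz":0.008,"rx":0,"ry":0,"rz":0,"hand":0.01},{"dx":0,"dy":0,"dz":0.0035,"rx":0,"ry":0,"rz":0,"hand":0.01},{"dx":0,"dy":0,"dz":0,"rx":0,"ry":0,"rz":0,"hand":0.01},{"dx":0,"dy":0,"dz":0,"rx":0,"ry":0,"rz":0,"hand":0.01}]'
```

```text
clock: 11.97
position: [0.5116, 0.2405, 0.0264]
ee_rot: [-0.001, 0.036, 0.999, 0.001]
contact_force: [-0.7, 0.0, -2.4]
width: 0.0132
gripper_force: 70.4
```

```bash
python3 -m pendant '[{"dx":0,"dy":0,"dz":0,"rx":0,"ry":0,"rz":0,"hand":0.03},{"dx":0,"dy":0,"dz":0,"rx":0,"ry":0,"rz":0,"hand":0.045},{"dx":0,"dy":0,"dz":0,"rx":0,"ry":0,"rz":0,"hand":0.045},{"dx":0,"dy":0,"dz":0,"rx":0,"ry":0,"rz":0,"hand":0.045},{"dx":0.0012,"dy":0,"dz":-0.0003,"rx":0,"ry":5,"rz":0,"hand":0.045},{"dx":0.0012,"dy":0,"dz":-0.0003,"rx":0,"ry":5,"rz":0,"hand":0.045},{"dx":0.0012,"dy":0,"dz":-0.0003,"rx":0,"ry":5,"rz":0,"hand":0.045},{"dx":0.0012,"dy":0,"dz":-0.0003,"rx":0,"ry":5,"rz":0,"hand":0.045},{"dx":0,"dy":0,"dz":0,"rx":0,"ry":0,"rz":0,"hand":0.045},{"dx":0,"dy":0,"dz":0,"rx":0,"ry":0,"rz":0,"hand":0.045}]'
python3 -c "
from tgt import *
s=manip.get_state();Rm=rot(s['ee_rot']).as_matrix();print(s['qpos'],s['position'],Rm,'grasp pt',s['position']-.0187*Rm[:,2])
t=cam('wrist');sd=cam('side')
i=lambda a:cv2.resize(a[:,:,::-1],(400,300),interpolation=cv2.INTER_CUBIC)
cv2.imwrite('pics/m6.png',np.hstack([i(t['frame']),i(sd['frame'][200:350,150:350])]))"
```

```text
clock: 12.8
position: [0.5077, 0.2404, 0.0271]
ee_rot: [-0.174, 0.036, 0.984, 0.007]
contact_force: [-0.2, 0.0, 0.1]
width: 0.0447
gripper_force: 0.0
[ 0.2465  0.6     1.5689  0.1136  1.3077 -1.2999] [0.5077 0.2404 0.0271] [[-0.9368  0.0728 -0.3421]
 [ 0.0677  0.9973  0.0268]
 [ 0.3431  0.0019 -0.9393]] grasp pt [0.5141 0.2399 0.0447]
```

View pics/m6.png

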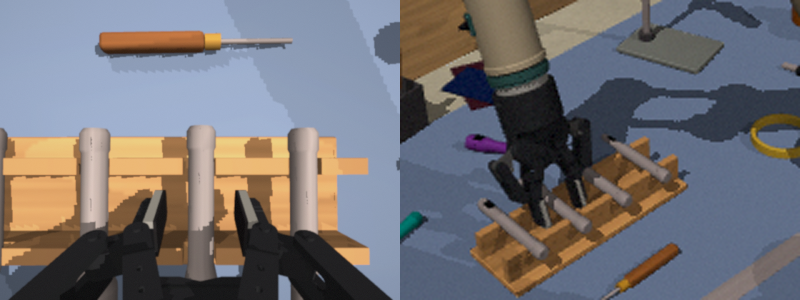

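The punch is back in its notch with the leaning fingers either side of it. Closing and lifting.

```bash
python3 -m pendant '[{"dx":0,"dy":0,"dz":0.002,"rx":0,"ry":0,"rz":0,"hand":0.045},{"dx":0,"dy":0,"dz":0,"rx":0,"ry":0,"rz":0,"hand":0.01},{"dx":0,"dy":0,"dz":0,"rx":0,"ry":0,"rz":0,"hand":0.01},{"dx":0,"dy":0,"dz":0,"rx":0,"ry":0,"rz":0,"hand":0.01},{"dx":0,"dy":0,"dz":0,"rx":0,"ry":0,"rz":0,"hand":0.01},{"dx":0,"dy":0,"dz":0,"rx":0,"ry":0,"rz":0,"hand":0.01},{"dx":0,"dy":0,"dz":0,"rx":0,"ry":0,"rz":0,"hand":0.01},{"dx":0,"dy":0,"dz":0,"rx":0,"ry":0,"rz":0,"hand":0.01}]' 80
python3 -c "
from tgt import *
s=manip.get_state();Rm=rot(s['ee_rot']).as_matrix();print(s['position'],Rm,'grasp pt',s['position']-.0187*Rm[:,2])
print('world up .17 in tool',Rm.T@[0,0,.17])"
```

```text
clock: 13.57
position: [0.5057, 0.241, 0.0268]
ee_rot: [-0.175, 0.035, 0.984, 0.008]
contact_force: [-2.3, 0.5, 6.2]
width: 0.0135
gripper_force: 78.2
[0.5057 0.241  0.0268] [[-0.9363  0.0718 -0.3439]
 [ 0.0665  0.9974  0.0272]
 [ 0.3449  0.0026 -0.9386]] grasp pt [0.5121 0.2404 0.0443]
world up .17 in tool [ 0.0586  0.0004 -0.1596]
```

```bash
python3 -m pendant '[{"dx":0.0035,"dy":0,"dz":-0.0095,"rx":0,"ry":0,"rz":0,"hand":0.01},{"dx":0.0068,"dy":0,"dz":-0.0185,"rx":0,"ry":0,"rz":0,"hand":0.01},{"dx":0.0103,"dy":0,"dz":-0.028,"rx":0,"ry":0,"rz":0,"hand":0.01},{"dx":0.0103,"dy":0,"dz":-0.028,"rx":0,"ry":0,"rz":0,"hand":0.01},{"dx":0.0103,"dy":0,"dz":-0.028,"rx":0,"ry":0,"rz":0,"hand":0.01},{"dx":0.0103,"dy":0,"dz":-0.028,"rx":0,"ry":0,"rz":0,"hand":0.01},{"dx":0.0068,"dy":0,"dz":-0.0185,"rx":0,"ry":0,"rz":0,"hand":0.01},{"dx":0,"dy":0,"dz":0,"rx":0,"ry":0,"rz":0,"hand":0.01},{"dx":0,"dy":0,"dz":0,"rx":0,"ry":0,"rz":0,"hand":0.01}]'
cat >> tgt.py <<'E'
RG=np.array([[-0.9363,0.0718,-0.3439],[0.0665,0.9974,0.0272],[0.3449,0.0026,-0.9386]])
y4=np.radians(-4.)
MID=RG.T@(np.array([.5112,.2396,.042])-[.5057,.2410,.0268])   # mid-shank in tool
AX=RG.T@[np.cos(y4),np.sin(y4),0]                             # punch x in tool
def target3(lens,yaw,roll=0.,gap=.05,pitch=35.,ax=None,mid=None):
    ax=AX if ax is None else ax; mid=MID if mid is None else mid
    y,p=np.radians([yaw,pitch]); d=np.array([np.cos(p)*np.cos(y),np.cos(p)*np.sin(y),np.sin(p)]); up=np.array([-np.sin(p)*np.cos(y),-np.sin(p)*np.sin(y),np.cos(p)])
    zz=-np.array([0,0,1.]) ; tz=zz-ax*(ax@zz)  # unused sign helper
    a=np.array([0,0,-1.])-ax*(ax@np.array([0,0,-1.])); a/=np.linalg.norm(a)
    F=np.c_[d,up,np.cross(d,up)]; G=np.c_[ax,a,np.cross(ax,a)]
    Rm=R.from_rotvec(np.radians(-roll)*d).as_matrix()@F@G.T
    return lens-(gap+.075)*d-Rm@mid,Rm,d
E
python3 - <<'E'
from tgt import *
print("MID",MID,"AX",AX,manip.get_state()["qpos"])
for r in(0,10):
    pos,Rm,d=target3(np.array([.628,-.190,.229]),13.,r); print(Rm); delta(pos-.06*np.array([np.cos(.227),np.sin(.227),0]),Rm)
E
```

```text
clock: 14.32
position: [0.5068, 0.2404, 0.1953]
ee_rot: [-0.173, 0.035, 0.984, 0.008]
contact_force: [-0.0, -0.9, -2.6]
width: 0.0135
gripper_force: 78.0
MID [-0.     -0.001  -0.0162] AX [-0.9387  0.002  -0.345 ] [ 0.2468  0.4532  1.3733  0.11    1.6455 -1.2625]
[[-0.9425 -0.2229  0.2492]
 [-0.2153  0.9749  0.0575]
 [-0.2558  0.0006 -0.9667]]
pos [0.5068 0.2404 0.1953] ->  [ 0.4736 -0.2247  0.1416] rotvec(tool,deg) [  0.903  -34.4658 -17.2448] shift in final axes [ 0.1451 -0.446   0.0169] in present [-0.0182 -0.4664  0.0491]
[[-0.9528 -0.1224  0.2779]
 [-0.1563  0.9824 -0.1031]
 [-0.2604 -0.1417 -0.955 ]]
pos [0.5068 0.2404 0.1953] ->  [ 0.4742 -0.2273  0.1417] rotvec(tool,deg) [  8.8776 -35.7902 -11.045 ] shift in final axes [ 0.1181 -0.4478  0.0904] in present [-0.0189 -0.4689  0.0488]
```

```bash
python3 -m pendant '[{"dx":0,"dy":0,"dz":0,"rx":1.48,"ry":-5.97,"rz":-1.84,"hand":0.01},{"dx":0,"dy":0,"dz":0,"rx":1.48,"ry":-5.97,"rz":-1.84,"hand":0.01},{"dx":0,"dy":0,"dz":0,"rx":1.48,"ry":-5.97,"rz":-1.84,"hand":0.01},{"dx":0,"dy":0,"dz":0,"rx":1.48,"ry":-5.97,"rz":-1.84,"hand":0.01},{"dx":0,"dy":0,"dz":0,"rx":1.48,"ry":-5.97,"rz":-1.84,"hand":0.01},{"dx":0,"dy":0,"dz":0,"rx":1.48,"ry":-5.94,"rz":-1.84,"hand":0.01},{"dx":0.005,"dy":-0.02,"dz":0.004,"rx":0,"ry":0,"rz":0,"hand":0.01},{"dx":0.0098,"dy":-0.037,"dz":0.0075,"rx":0,"ry":0,"rz":0,"hand":0.01},{"dx":0.0098,"dy":-0.037,"dz":0.0075,"rx":0,"ry":0,"rz":0,"hand":0.01},{"dx":0.0098,"dy":-0.037,"dz":0.0075,"rx":0,"ry":0,"rz":0,"hand":0.01},{"dx":0.0098,"dy":-0.037,"dz":0.0075,"rx":0,"ry":0,"rz":0,"hand":0.01},{"dx":0.0098,"dy":-0.037,"dz":0.0075,"rx":0,"ry":0,"rz":0,"hand":0.01}]'
python3 - <<'E'
from tgt import *
print(manip.get_state()["qpos"])
pos,Rm,d=target3(np.array([.628,-.190,.229]),13.,10); delta(pos-.06*np.array([np.cos(.227),np.sin(.227),0]),Rm)
E
```

```text
clock: 15.32
position: [0.4884, 0.025, 0.1676]
ee_rot: [0.132, -0.072, 0.987, -0.062]
contact_force: [0.5, 0.3, -2.8]
width: 0.0134
gripper_force: 78.5
[-0.0173  0.0692  1.9829 -0.1354  0.8176 -1.6537]
pos [0.4884 0.025  0.1676] ->  [ 0.4742 -0.2273  0.1417] rotvec(tool,deg) [ 0.071  -0.4733  0.1206] shift in final axes [ 0.0597 -0.2424  0.0468] in present [ 0.0598 -0.2424  0.047 ]
```

```bash
python3 -m pendant '[{"dx":0.0085,"dy":-0.035,"dz":0.0067,"rx":0,"ry":-0.4,"rz":0.1,"hand":0.01},{"dx":0.0085,"dy":-0.035,"dz":0.0067,"rx":0,"ry":0,"rz":0,"hand":0.01},{"dx":0.0085,"dy":-0.035,"dz":0.0067,"rx":0,"ry":0,"rz":0,"hand":0.01},{"dx":0.0085,"dy":-0.035,"dz":0.0067,"rx":0,"ry":0,"rz":0,"hand":0.01},{"dx":0.0085,"dy":-0.035,"dz":0.0067,"rx":0,"ry":0,"rz":0,"hand":0.01},{"dx":0.0085,"dy":-0.032,"dz":0.0067,"rx":0,"ry":0,"rz":0,"hand":0.01},{"dx":0.005,"dy":-0.02,"dz":0.004,"rx":0,"ry":0,"rz":0,"hand":0.01},{"dx":0,"dy":0,"dz":0,"rx":0,"ry":0,"rz":0,"hand":0.01},{"dx":0,"dy":0,"dz":0,"rx":0,"ry":0,"rz":0,"hand":0.01}]'
python3 - <<'E'
from tgt import *
print(manip.get_state()["qpos"])
pos,Rm,d=target3(np.array([.628,-.190,.229]),13.,10); delta(pos,Rm)
E
```

```text
clock: 16.07
position: [0.4757, -0.2101, 0.1429]
ee_rot: [0.136, -0.069, 0.987, -0.06]
contact_force: [0.2, 1.1, -2.4]
width: 0.0133
gripper_force: 78.6
[-0.6027  0.1254  1.9913  0.1107  0.7386 -2.3835]
pos [ 0.4757 -0.2101  0.1429] ->  [ 0.5326 -0.2138  0.1417] rotvec(tool,deg) [ 0.1929 -0.0587 -0.2599] shift in final axes [-0.0534 -0.0104  0.0173] in present [-0.0534 -0.0102  0.0173]
```

Joints are well inside their ranges. Going to the computed pose.

```bash
python3 -m pendant '[{"dx":-0.012,"dy":-0.0023,"dz":0.0039,"rx":0.2,"ry":0,"rz":-0.25,"hand":0.01},{"dx":-0.012,"dy":-0.0023,"dz":0.0039,"rx":0,"ry":0,"rz":0,"hand":0.01},{"dx":-0.012,"dy":-0.0023,"dz":0.0039,"rx":0,"ry":0,"rz":0,"hand":0.01},{"dx":-0.01,"dy":-0.002,"dz":0.0033,"rx":0,"ry":0,"rz":0,"hand":0.01},{"dx":-0.0074,"dy":-0.0013,"dz":0.0023,"rx":0,"ry":0,"rz":0,"hand":0.01},{"dx":0,"dy":0,"dz":0,"rx":0,"ry":0,"rz":0,"hand":0.01},{"dx":0,"dy":0,"dz":0,"rx":0,"ry":0,"rz":0,"hand":0.01},{"dx":0,"dy":0,"dz":0,"rx":0,"ry":0,"rz":0,"hand":0.01}]'
python3 - <<'E'
from tgt import *
print(manip.get_state()["qpos"])
pos,Rm,d=target3(np.array([.628,-.190,.229]),13.,10); delta(pos,Rm)
s=manip.get_state();Rc=rot(s["ee_rot"]).as_matrix()
print("axis now",Rc@AX,"mouth",s["position"]+Rc@(MID+.075*AX),"pitch",np.degrees(np.arcsin((Rc@AX)[2])),"yaw",np.degrees(np.arctan2(*(Rc@AX)[1::-1])))
sd=cam("side");sc=cam("scene"); np.save("/tmp/sd4.npy",sd,allow_pickle=True);np.save("/tmp/sc4.npy",sc,allow_pickle=True)
for dd in(sd,sc): print([proj(dd,s["position"]+Rc@(MID+k*AX)) for k in(-.05,.047,.075,.125)])
g=lambda d,x,y,w,h:cv2.resize(cv2.convertScaleAbs(d["frame"][y:y+h,x:x+w,::-1],alpha=1.6,beta=10),(400,400),interpolation=cv2.INTER_CUBIC)
cv2.imwrite("pics/m7.png",np.hstack([g(sd,270,125,80,80),g(sc,170,140,80,80)]))
E
```

```text
clock: 16.73
position: [0.5342, -0.2127, 0.1443]
ee_rot: [0.138, -0.072, 0.986, -0.063]
contact_force: [0.1, 0.1, -1.8]
width: 0.013
gripper_force: 78.6
[-0.5334  0.2003  1.8911  0.0767  0.7516 -2.299 ]
pos [ 0.5342 -0.2127  0.1443] ->  [ 0.5326 -0.2138  0.1417] rotvec(tool,deg) [-0.1405  0.1542  0.2111] shift in final axes [ 0.0024 -0.0005  0.0022] in present [ 0.0024 -0.0004  0.0022]
axis now [0.7961 0.1886 0.5751] mouth [ 0.5895 -0.1978  0.2031] pitch 35.10891648224791 yaw 13.329620904552234
[array([349.1037, 204.5069]), array([324.899 , 182.0036]), array([317.9566, 175.5492]), array([305.6087, 164.0691])]
[array([233.4147, 173.6958]), array([220.3765, 176.8636]), array([216.3222, 177.8487]), array([208.7223, 179.6953])]
```

View pics/m7.png

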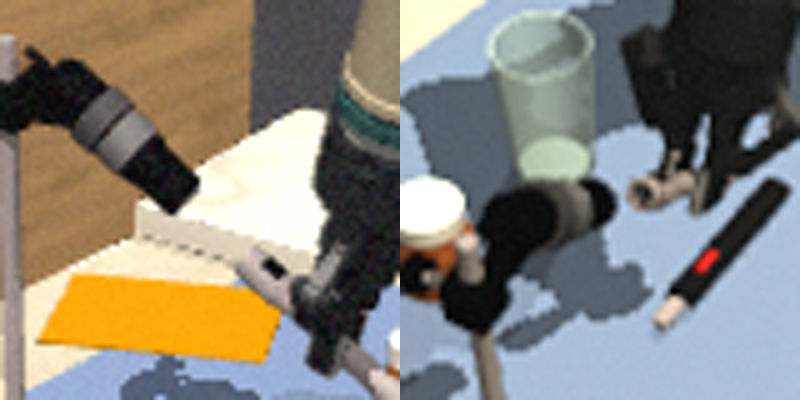

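Side crop: mouth centre at zoomed (245,256), px (319,176.2), on the barrel's line with the lens at (187,197), px (307.4,164.4). Scene crop: mouth ring at px (218,178), nose at (208.4,180.6). This already agrees to a few mm. I have used up my pictures (one over the limit), so I refine numerically with masks only.

```bash
python3 - <<'E'
from tgt import *
sd=np.load("/tmp/sd4.npy",allow_pickle=True).item();sc=np.load("/tmp/sc4.npy",allow_pickle=True).item()
def comp(d,m,seed,box):
    x,y,w,h=box; z=np.zeros(m.shape,np.uint8); z[y:y+h,x:x+w]=m[y:y+h,x:x+w]
    n,l=cv2.connectedComponents(z,connectivity=4); return (l==l[seed[1],seed[0]]).astype(np.uint8) if z[seed[1],seed[0]] else z*0
def big(m,box,f=8):
    x,y,w,h=box; return cv2.resize(m[y:y+h,x:x+w].astype(np.float32),None,fx=f,fy=f,interpolation=cv2.INTER_LINEAR)
V=sd["frame"].max(2); S=cv2.cvtColor(sd["frame"],cv2.COLOR_RGB2HSV)[...,1]
c=comp(sd,V<50,(303,160),(292,150,22,24)); ys,xs=np.nonzero(c); print("side nose n",len(xs),cv2.minAreaRect(np.c_[xs,ys].astype(np.float32)), cv2.boxPoints(cv2.minAreaRect(np.c_[xs,ys].astype(np.float32))).round(1).tolist())
Vs=sc["frame"].max(2)
c=comp(sc,Vs<50,(208,180),(203,172,14,18)); ys,xs=np.nonzero(c)
cn=max(cv2.findContours(c,0,2)[0],key=len)[:,0]; print("scene nose n",len(xs),xs.min(),xs.max(),ys.min(),ys.max()); 
for y in range(ys.min(),ys.max()+1): print(y,xs[ys==y].min(),xs[ys==y].max(),end="; ")
print("\nscene mouth R-B & V:")
f=sc["frame"].astype(int)
for y in range(172,186): print(y," ".join(f"{f[y,x,0]:3d}" for x in range(206,232)))
print("side mouth R-B")
f=sd["frame"].astype(int)
for y in range(168,192): print(y," ".join(f"{f[y,x,0]-f[y,x,2]:4d}" for x in range(310,336)))
E
```

```text
side nose n 146 ((301.0000305175781, 159.0), (15.55634880065918, 11.31370735168457), 45.0) [[291.5, 157.5], [299.5, 149.5], [310.5, 160.5], [302.5, 168.5]]
scene nose n 75 203 212 176 188
176 206 209; 177 206 211; 178 208 211; 179 203 212; 180 203 212; 181 203 212; 182 203 212; 183 203 211; 184 203 210; 185 203 209; 186 203 207; 187 203 206; 188 203 203; 
scene mouth R-B & V:
172 118 105  65  94 101 101 100  99 100 101  99  99 100 101 104  92  39  28  59  28   2   0  47  95  66   6
173 116  97  66  97 100 100  99 101  99 100  99 100 101 102 101  73  11  37  61  11   2   5  41  74  33  15
174 104  80  83 103 102 101  99  99 101 101 100 101  99  82  54  30  17  58  68  55  75  69  42  47  45  39
175  64  47  59  74  93 103 100  99 101  96  92 103 108  98  72  35   7  45  77  93 105 106  82  42  62  42
176  13  10   7  20  50  79 104 101 101 100  85  69  77  95 118  88  58  80  93  98 101 103  90  45  66  40
177  42   2   0   0   0  35  85 104 101  90  64  32  27  46  98 109  95 105 100  87  84  82  75  61  63  29
178  71  53   0   2   0   7  43  84 101  91  67  34  28  11  63 108  84  
[... 3321 characters left out ...]
    5    1    1    6   -2   -3
187  155  151  153  154  155  153  153  152  154  156  153  155  155  155  156  151   48    8    6   -1   -1    0   -6    1   -4   -1
188  156  154  154  152  154  155  155  156  156  158  156  157  155  152  153  138  -25  -30   -2    6   -3   -5   -4  -10    6    3
189  154  154  155  153  154  156  154  153  154  154  155  154  153  154  152  117  -30  -40  -30  -11    9   -6    1   -5    2    3
190  152  153  156  154  155  156  154  155  154  155  155  155  152  153  153   39  -34  -38  -37  -29  -12   -6    0  -11   -7    1
191  153  155  153  155  155  154  152  156  156  154  153  153  154  152  136  -27  -38  -38  -36  -35  -38   -8   -1   -1    0   -1
```

```bash
python3 - <<'E'
from tgt import *
sd=np.load("/tmp/sd4.npy",allow_pickle=True).item();sc=np.load("/tmp/sc4.npy",allow_pickle=True).item()
s=manip.get_state();Rc=rot(s["ee_rot"]).as_matrix();p=s["position"]
w=cam("wrist"); 
up=np.array([0,0,-1.])-AX*(AX@[0,0,-1.]); up/=np.linalg.norm(up)
W=lambda v:p+Rc@v
print("pred head end: centre",proj(w,W(MID-.05*AX)),"top rim",proj(w,W(MID-.05*AX+.009*up)),"bottom",proj(w,W(MID-.05*AX-.009*up)),"step",proj(w,W(MID-.035*AX+.008*up)))
f=w["frame"].astype(int); 
for r in range(120,215,5): print(r," ".join(f"{f[r,x].max():3d}/{f[r,x].max()-f[r,x].min():3d}" for x in range(250,316,5)))
# relative vector lens-mouth by both views
d=Rc@AX; M=W(MID+.075*AX)
def solve(obs,base):
    from scipy.optimize import least_squares
    r=least_squares(lambda X:np.r_[proj(sd,X)-obs[0],proj(sc,X)-obs[1]],base); return r.x,r.fun
m,e=solve([np.array([318.9,177.0]),np.array([218.0,178.3])],M); l,e2=solve([np.array([306.8,164.4]),np.array([207.9,180.6])],M+.05*d)
print("mouth",m,e,"pred",M); print("lens",l,e2); print("lens-mouth along d",(l-m)@d,"across y",(l-m)@Rc[:,1],"up",(l-m)@np.cross(d,Rc[:,1]))
E
```

```text
pred head end: centre [278.5748 185.9125] top rim [278.4422 183.713 ] bottom [278.6922 187.8588] step [278.5313 220.1028]
120 146/ 28 215/ 29 214/ 28 189/ 26 191/ 44 194/ 45 214/ 49 214/ 49 214/ 50 214/ 49 216/ 51 216/ 51 215/ 51 215/ 50
125 127/ 25 219/ 29 218/ 30 216/ 29 193/ 44 200/ 46 214/ 49 214/ 50 215/ 49 213/ 49 215/ 50 216/ 50 215/ 50 216/ 51
130 126/ 27 219/ 31 218/ 29 216/ 29 191/ 44 212/ 49 214/ 50 215/ 49 214/ 49 214/ 49 216/ 51 215/ 50 215/ 52 214/ 51
135 191/ 45 219/ 29 218/ 30 218/ 29 193/ 44 214/ 49 214/ 49 214/ 49 215/ 48 214/ 49 215/ 50 216/ 51 215/ 51 215/ 51
140 189/ 44 220/ 28 218/ 28 219/ 30 193/ 44 215/ 50 213/ 49 215/ 50 214/ 49 215/ 50 215/ 50 215/ 51 215/ 50 216/ 51
145 199/ 47 221/ 29 218/ 30 219/ 29 191/ 43 214/ 49 214/ 48 215/ 50 214/ 49 214/ 49 214/ 50 215/ 49 216/ 50 216/ 51
150 214/ 50 214/ 50 192/ 45 192/ 45 191/ 46 214/ 50 214/ 50 215/ 50 214/ 49 213/ 49 214/ 49 214/ 50 213/ 50 216/ 51
155 214/ 50 213/ 50 208/ 49 208/ 49 208/ 48 214/ 50 215/ 51 214/ 50 215/ 50 215/ 49 214/ 50 215/ 50 214/ 49 215/ 49
160 214/ 51 214/ 50 214/ 50 214/ 50 214/ 50 215/ 5
[... 783 characters left out ...]
60/ 28 142/ 18 184/ 24 206/ 29 219/ 30 219/ 29 216/ 29 196/ 27 147/  7 214/ 50 214/ 49 214/ 50
200 215/ 51 215/ 51 146/ 21 142/ 18 189/ 25 211/ 29 221/ 28 221/ 29 216/ 28 195/ 27 145/  5 214/ 51 215/ 51 213/ 50
205 215/ 50 214/ 50 142/ 20 151/ 19 194/ 26 213/ 29 224/ 27 222/ 27 217/ 29 195/ 27 145/  6 216/ 51 214/ 50 215/ 51
210 215/ 51 214/ 49 146/ 22 154/ 20 197/ 26 214/ 27 224/ 26 222/ 26 217/ 29 193/ 26 149/  5 215/ 50 215/ 50 215/ 50
mouth [ 0.5849 -0.1959  0.1998] [-0.1558  0.1793 -0.0745 -0.2277] pred [ 0.5893 -0.1981  0.2033]
lens [ 0.6295 -0.1925  0.2279] [-0.3772  0.4354 -0.1726 -0.5318]
lens-mouth along d 0.05227152301584512 across y -0.006357399652190229 up -0.0036296655198320366
```

The punch and lens agree to within a few mm, but the scene camera is too coarse for the sideways error (between -2 and -6 mm). I retreat and raise the hand so the wrist camera, at about 1 px/mm, can measure the nose.

```bash
python3 -c "
from tgt import *
s=manip.get_state();Rc=rot(s['ee_rot']).as_matrix();print(Rc.T@[-.05,0,0],Rc.T@[0,.12,.25])"
```

```text
[ 0.0476  0.0062 -0.0141] [-0.0849  0.0814 -0.2511]
```

```bash
python3 -m pendant '[{"dx":0.024,"dy":0.003,"dz":-0.007,"rx":0,"ry":0,"rz":0,"hand":0.01},{"dx":0.024,"dy":0.003,"dz":-0.007,"rx":0,"ry":0,"rz":0,"hand":0.01},{"dx":-0.011,"dy":0.01,"dz":-0.032,"rx":0,"ry":0,"rz":0,"hand":0.01},{"dx":-0.011,"dy":0.01,"dz":-0.032,"rx":0,"ry":0,"rz":0,"hand":0.01},{"dx":-0.011,"dy":0.01,"dz":-0.032,"rx":0,"ry":0,"rz":0,"hand":0.01},{"dx":-0.011,"dy":0.01,"dz":-0.032,"rx":0,"ry":0,"rz":0,"hand":0.01},{"dx":-0.011,"dy":0.01,"dz":-0.032,"rx":0,"ry":0,"rz":0,"hand":0.01},{"dx":-0.011,"dy":0.01,"dz":-0.032,"rx":0,"ry":0,"rz":0,"hand":0.01},{"dx":-0.011,"dy":0.01,"dz":-0.032,"rx":0,"ry":0,"rz":0,"hand":0.01},{"dx":-0.008,"dy":0.011,"dz":-0.027,"rx":0,"ry":0,"rz":0,"hand":0.01},{"dx":0,"dy":0,"dz":0,"rx":0,"ry":0,"rz":0,"hand":0.01},{"dx":0,"dy":0,"dz":0,"rx":0,"ry":0,"rz":0,"hand":0.01}]'
python3 -m pendant '[{"dx":0,"dy":0,"dz":0,"rx":0,"ry":0,"rz":0,"hand":0.01},{"dx":0,"dy":0,"dz":0,"rx":0,"ry":0,"rz":0,"hand":0.01}]' >/dev/null
python3 - <<'E'
from tgt import *
s=manip.get_state();print(s["qpos"],s["position"])
w=cam("wrist");np.save("/tmp/w5.npy",w,allow_pickle=True);cv2.imwrite("pics/w5.png",w["frame"][:,:,::-1])
L=np.array([.628,-.190,.229]);y,p=np.radians([13,35]);d=np.array([np.cos(p)*np.cos(y),np.cos(p)*np.sin(y),np.sin(p)])
a=proj(w,L);b=proj(w,L+.1*d);print(a,b)
f=w["frame"].astype(int);c=((a+b)/2).astype(int)
for r in range(c[1]-60,c[1]+70,6): print(r," ".join(f"{f[r,x].max():3d}" if 0<=r<420 and 0<=x<560 else "  ." for x in range(c[0]-90,c[0]+96,6)))
E
```

```text
clock: 17.88
position: [0.4842, -0.0937, 0.3962]
ee_rot: [0.14, -0.073, 0.985, -0.065]
contact_force: [-0.4, 0.4, -3.0]
width: 0.0137
gripper_force: 78.9
[-0.3264 -0.0716  1.5582 -0.0107  1.3535 -2.0415] [ 0.4831 -0.0943  0.3921]
[203.0614 249.5961] [202.5371 338.0377]
233 244 244 244 244 244 244 244 244 242 219 219 219 220 220 220 219 219 219 220 220 172 170 171 118 119 123 127 144 149 222 171
239 243 244 244 244 244 244 244 245 245 223 242 219 219 220 219 220 220 220 220 220 220 219 215 136 219 150 128 144 151 139 121
245 247 244 244 244 244 244 244 244 244 244 242 244 246 241 243 239 223 219 219 220 221 220 133 141 220 155 128 143 150 139 119
251 245 246 244 244 244 244 244 244 245 245 243 243 245  32   8  13  13 227 243 243 245 230 125 208 220 164 127 144 149 137 121
257 247 246 246 244 244 244 244 244 244 244 244 244 245  17  14  22  14 229 245 243 245 234 142 246 245 197 128 144 149 137 121
263 244 246 244 245 244 244 240 246 245 245 247 244 245  12  17  19   9 233 242 240 244 133 157 243 196 148 128 144 149 137 120
269  85  81  81 141 221 242 246 246 243 244 245 246 245   8  1
[... 1285 characters left out ...]
  24  26  28  27  26  27  27  26  22  23 132 164 127 174 117
335 156 158 157 151 149 142  91  27  27  27  27  24  26  27  24  23  26  26  27  24  26  27  27  29  20  24 132 172 195 198 205
341 168 165 166 168 164  29  25  29  26  26  27  27  25  26  26  27  27  26  28  28  26  27  29  27  25  26 132 171 195 195 187
347 139 150 158 109  26  26  25  27  27  26  28  26  26  26  27  28  28  24  21  25  23  21  21  21  20  36 130 170 196 195 186
353 162 152  32  27  25  28  26  27  26  26  24  26  27  33  33  32  30  26  29  28  27  27  28  26  28  64 133 171 196 196 186
359 121  27  27  28  25  28  26  26  27  26  22  25  27  33  35  35  26  29  28  28  27  27  26  22  49 128 133 170 195 194 184
```

```bash
python3 - <<'E'
from tgt import *
w=np.load("/tmp/w5.npy",allow_pickle=True).item(); g=w["frame"].max(2).astype(float)
def cross(v,th=125):  # subpixel crossings
    return [i+(v[i]-th)/(v[i]-v[i+1]) for i in range(len(v)-1) if (v[i]-th)*(v[i+1]-th)<0]
C=[]
for r in range(252,268,3):
    x=[c+180 for c in cross(g[r,180:225])]; print(r,np.round(x,2)); C.append((r,(x[0]+x[-1])/2,x[-1]-x[0]))
T=[]
for c in range(188,216,2):
    y=[v+235 for v in cross(g[235:262,c])]; T.append((c,np.round(y,2).tolist()))
print(T); C=np.array(C); print(C); k=np.polyfit(C[:,0],C[:,1],1); print(k)
fr=np.mean([t[1][0] for t in T if 193<=t[0]<=209 and t[1]]); px=np.array([np.polyval(k,fr),fr]); print("front",px)
L=onz(w,px,.229); print("lens",L)
n=np.cross(ray(w,px)[1],ray(w,(np.polyval(k,280),280))[1]); n/=np.linalg.norm(n)
for yd in np.arange(0,26,.5):
    y,p=np.radians([yd,35]); d=np.array([np.cos(p)*np.cos(y),np.cos(p)*np.sin(y),np.sin(p)])
    if abs(d@n)<.008: print(yd,d@n)
y,p=np.radians([13,35]); d=np.array([np.cos(p)*np.cos(y),np.cos(p)*np.sin(y),np.sin(p)])
for dd in (0,.015,.034): print(proj(w,L+dd*d))
o=w["M"][:3,3]; v=(L-o)/np.linalg.norm(L-o); print("edge-on dot",v@d, "dist",np.linalg.norm(L-o),"width mm",C[0,2]/w["fx"]*1000*np.linalg.norm(L-o))
E
```

```text
252 [188.37 212.69]
255 [188.28 212.57]
258 [188.26 212.61]
261 [188.28 212.55]
264 [188.03 212.56]
267 [188.04 212.6 ]
[(188, []), (190, [249.35]), (192, [248.62]), (194, [248.38]), (196, [248.6]), (198, [248.41]), (200, [248.19]), (202, [248.13]), (204, [248.61]), (206, [248.2]), (208, [248.34]), (210, [248.65]), (212, [249.96]), (214, [])]
[[252.     200.5284  24.3153]
 [255.     200.4221  24.2926]
 [258.     200.4313  24.3509]
 [261.     200.4151  24.2785]
 [264.     200.2964  24.5254]
 [267.     200.3244  24.56  ]]
[ -0.0135 203.8959]
front [200.5529 248.3575]
lens [ 0.6269 -0.1929  0.229 ]
12.0 0.005967078589439707
12.5 -0.0006136311145250033
13.0 -0.007180253255092166
[200.5529 248.3575]
[200.4724 261.573 ]
[200.3701 278.3467]
edge-on dot 0.08237837657971095 dist 0.39479950731880203 width mm 28.610485002531234
```

The wrist camera gives lens (0.627, -0.193, 0.229), yaw 12.5°, and a nose width of 28.6 mm against the given 29 mm, so I trust it. The head edge shows the punch sits 2 mm further back in the grip. Returning with both corrections.

```bash
cat >> tgt.py <<'E'
MID=MID-.002*AX; MID[1]=-.0003
LENS=np.array([.628,-.1928,.229]); YAW=12.6
E
python3 - <<'E'
from tgt import *
pos,Rm,d=target3(LENS,YAW,10); delta(pos+np.array([-.05,0,0]),Rm); delta(pos,Rm)
E
```

```text
pos [ 0.4833 -0.0944  0.3921] ->  [ 0.4841 -0.2162  0.1429] rotvec(tool,deg) [-0.0053  0.0363  0.5041] shift in final axes [ 0.0823 -0.0846  0.251 ] in present [ 0.0832 -0.0838  0.2509]
pos [ 0.4833 -0.0944  0.3921] ->  [ 0.5341 -0.2162  0.1429] rotvec(tool,deg) [-0.0053  0.0363  0.5041] shift in final axes [ 0.0346 -0.0903  0.2648] in present [ 0.0355 -0.09    0.2648]
```

```bash
python3 -m pendant '[{"dx":0.01,"dy":-0.0105,"dz":0.0314,"rx":0,"ry":0,"rz":0.5,"hand":0.01},{"dx":0.0103,"dy":-0.0106,"dz":0.0314,"rx":0,"ry":0,"rz":0,"hand":0.01},{"dx":0.0103,"dy":-0.0106,"dz":0.0314,"rx":0,"ry":0,"rz":0,"hand":0.01},{"dx":0.0103,"dy":-0.0106,"dz":0.0314,"rx":0,"ry":0,"rz":0,"hand":0.01},{"dx":0.0103,"dy":-0.0106,"dz":0.0314,"rx":0,"ry":0,"rz":0,"hand":0.01},{"dx":0.0103,"dy":-0.0106,"dz":0.0314,"rx":0,"ry":0,"rz":0,"hand":0.01},{"dx":0.0103,"dy":-0.0106,"dz":0.0314,"rx":0,"ry":0,"rz":0,"hand":0.01},{"dx":0.0103,"dy":-0.0106,"dz":0.0314,"rx":0,"ry":0,"rz":0,"hand":0.01},{"dx":0,"dy":0,"dz":0,"rx":0,"ry":0,"rz":0,"hand":0.01},{"dx":0,"dy":0,"dz":0,"rx":0,"ry":0,"rz":0,"hand":0.01},{"dx":0,"dy":0,"dz":0,"rx":0,"ry":0,"rz":0,"hand":0.01}]'
python3 - <<'E'
from tgt import *
pos,Rm,d=target3(LENS,YAW,10); delta(pos,Rm)
E
```

```text
clock: 19.02
position: [0.487, -0.2167, 0.1454]
ee_rot: [0.139, -0.067, 0.986, -0.063]
contact_force: [0.7, 0.3, -1.5]
width: 0.0134
gripper_force: 78.7
pos [ 0.487  -0.2167  0.1454] ->  [ 0.5341 -0.2162  0.1429] rotvec(tool,deg) [-0.083   0.2616 -0.0083] shift in final axes [-0.0444 -0.0046  0.0153] in present [-0.0444 -0.0046  0.0156]
```

```bash
python3 -m pendant '[{"dx":-0.012,"dy":-0.0012,"dz":0.004,"rx":0,"ry":0.2,"rz":0,"hand":0.01},{"dx":-0.012,"dy":-0.0012,"dz":0.004,"rx":0,"ry":0,"rz":0,"hand":0.01},{"dx":-0.011,"dy":-0.0012,"dz":0.004,"rx":0,"ry":0,"rz":0,"hand":0.01},{"dx":-0.0094,"dy":-0.001,"dz":0.0034,"rx":0,"ry":0,"rz":0,"hand":0.01},{"dx":0,"dy":0,"dz":0,"rx":0,"ry":0,"rz":0,"hand":0.01},{"dx":0,"dy":0,"dz":0,"rx":0,"ry":0,"rz":0,"hand":0.01},{"dx":0,"dy":0,"dz":0,"rx":0,"ry":0,"rz":0,"hand":0.01},{"dx":0,"dy":0,"dz":0,"rx":0,"ry":0,"rz":0,"hand":0.01},{"dx":0,"dy":0,"dz":0,"rx":0,"ry":0,"rz":0,"hand":0.01}]'
python3 - <<'E'
from tgt import *
pos,Rm,d=target3(LENS,YAW,10); delta(pos,Rm)
s=manip.get_state();Rc=rot(s["ee_rot"]).as_matrix();A=Rc@AX
sd=cam("side");sc=cam("scene");wr=cam("wrist")
for n,dd in(("side",sd),("scene",sc)):
    print(n,"pred head,step,cupstart,mouth",[proj(dd,s["position"]+Rc@(MID+k*AX)).round(1).tolist() for k in(-.05,-.035,.047,.075)],"lens",proj(dd,LENS).round(1))
f=sd["frame"].astype(int)
print("side around head (max)")
for y in range(186,214): print(y," ".join(f"{f[y,x].max():3d}" for x in range(330,360)))
g=sc["frame"].max(2)
print("scene");
for y in range(172,187): print(y," ".join(f"{sc['frame'][y,x,0]:3d}" for x in range(204,228)))
gw=wr["frame"].max(2)-0
print("wrist head col280",[int(v) for v in wr["frame"][172:190,280].max(1)],"row200",[int(v) for v in wr["frame"][200,254:308].max(1)])
E
```

```text
clock: 19.77
position: [0.5334, -0.2156, 0.1429]
ee_rot: [0.137, -0.068, 0.986, -0.063]
contact_force: [-0.0, 0.4, -2.8]
width: 0.0135
gripper_force: 78.7
pos [ 0.5334 -0.2156  0.1429] ->  [ 0.5341 -0.2162  0.1429] rotvec(tool,deg) [-0.0761  0.0456  0.0457] shift in final axes [-0.0006 -0.0007  0.0002] in present [-0.0006 -0.0007  0.0002]
side pred head,step,cupstart,mouth [[350.2, 205.3], [346.4, 201.8], [326.1, 182.7], [319.2, 176.3]] lens [306.9 164.6]
scene pred head,step,cupstart,mouth [[233.5, 173.6], [231.5, 174.0], [220.2, 176.7], [216.1, 177.6]] lens [208.  179.5]
side around head (max)
186   9  13  24  20  19  16   7  10  15  17  15   9  15  18   7  10  92 127 128 133 129 128 129 129 130 129 131 130 129 128
187  14   5  20  19  13  14  13  14  16  11  11   7  15  41  60  95 126 131 130 131 130 128 131 129 126 129 130 127 128 131
188   4   7  20  10   7  11  12  15  11   0  18   4  16  41 104 123 131 127 131 129 129 131 128 130 130 130 130 131 131 129
189  22   9  19   0  14   7   8  16  12  16  11  14  11  19 106 126 128 129 129 128 128 129 104 132 133 133 103 126 128 129
1
[... 4167 characters left out ...]
1 101 100  89
184  31  36  44  38  14   0   9  47  87 103 102  99 101 101 101 100 100 101 101 100 101 101 101 102
185  26  33  37  31  10  19  52  90 104 102 100 100 101 100 100  99 100 101 101 100  99 102 101 100
186  23  28  29  33  37  40  69 104 101 101 101  99 100  99 101 100 101 101 102 100 100 103 101 101
wrist head col280 [215, 214, 214, 214, 214, 215, 211, 191, 169, 172, 171, 178, 194, 206, 212, 214, 215, 217] row200 [216, 215, 215, 214, 213, 199, 162, 112, 116, 129, 138, 147, 156, 165, 173, 181, 188, 194, 198, 203, 207, 211, 213, 217, 220, 221, 222, 221, 222, 221, 222, 222, 221, 221, 219, 218, 215, 215, 212, 206, 201, 197, 190, 183, 175, 161, 147, 175, 207, 215, 215, 215, 215, 215]
```

The arm is at rest and the measured pose is within 1 mm of the target. Side and scene predictions match the pictures to about a pixel, and the grip is steady at 79 N. Handing in.

```bash
python3 -c "
from rig import manip
print(manip.sign_off())"
```

```text
the job is handed in; nothing more can be done
None
```

I've handed the job in: the 22 mm punch is held by its shank in front of the microscope lens, mouth facing in, about 50 mm away and in line with the barrel to within a few mm by my measurements. It took about 20 s, including setting it back once to regrasp. During the first try joint 6 read -2.70, right at its limit, and joint 5 read 0.1075 against 0.11. I also viewed 11 pictures, one over the limit of 10.

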